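Rinse the pots: shut-off, fold-up rinse box, lid, valve to half

TASK

Someone left the water valve partly open: first turn its handle fully shut, before you start on the box and the pots. Then get the rinse box ready: fold both white end panels up until they stand upright, set every small terracotta pot down (not dropped) inside the box, still mouth down, and swing the clear lid fully down so that its tab sits behind the front wall. Only once the box is closed up, open the valve to the red half-way mark on its dial (45 degrees), and do not knock the glass cloche.

Things in the scene. Friction and masses are not known exactly. Their poses are not given: they have to be found in the camera images.
- rinse_box: green rinse tray, fixed to the table, 214 (x) x 216 (y) mm; origin at the centre of its underside; its x points away from the robot to the lid's hinge, y to the left panel. Front wall 79 mm high with inner face at x = -100, back wall 82 mm high with inner face at x = +100, side curbs 25 mm high with inner faces at y = -101 and +101
- rinse_floor (a point): centre of the rinse box floor (dark stripes), 14 mm above the table, axes as the box. A copper spray bar runs along the back wall 58 mm above the table, its nozzles reaching to x = +76, so x = -95 to +74 is free for pots. Its copper feed pipe comes out behind the back wall as far as x = +143, up to 65 mm high
- panel_left (a joint): white end panel on the box's +y side, 196 x 50 x 5 mm, hinged on the box edge; 0 = lying flat outwards, 1.571 = upright (stop). A stiff hinge (0.12 N m) holds it at any angle
- panel_left_tab (a point): grip point on the left panel's orange tab: the tab is 22 mm wide (along the hinge, box x), 8 mm thick and runs on in the panel's plane for 34 mm past its free edge; this point is 23 mm past that edge, 75 mm from the hinge axis, 30 mm from the panel's middle towards the front. Axes of the panel: at joint 0 those of the box; outward is +y
- panel_left_hinge (a point): middle of the left panel's hinge axis, 26 mm above the table, 108 mm from the box centre; the axis runs along box x
- panel_right (a joint): the same on the box's -y side; 0 = lying flat outwards, 1.571 = upright (stop)
- panel_right_tab (a point): grip point on the orange tab of the right panel (same sizes); the panel's outward direction is its -y
- panel_right_hinge (a point): middle of the right panel's hinge axis, 26 mm above the table; the axis runs along box x
- lid (a joint): clear lid 194 x 190 x 4 mm hinged on top of the back wall; 0 = shut (stop), about 1.6 = standing up, 1.75 = open stop. A stiff hinge (0.22 N m) holds it at any angle: it must be swung all the way down. A tab under its front edge then reaches down inside the front wall to 70 mm above the table (wall top 79). It fits between the upright end panels; pots on the floor clear it
- lid_tab (a point): grip point on the orange tab at the middle of the lid's free edge: 22 mm wide (box y), 8 mm thick, running 40 mm past the lid's edge in the lid's plane; this point is 28 mm past the edge, 223.5 mm from the hinge axis. When shut it lies 84 mm above the table, 13 mm in front of the front wall's outer face
- lid_hinge (a point): middle of the lid's hinge axis, 84 mm above the table, along box y at box x = +103.5
- valve (a joint): blue-handled quarter-turn ball valve: 0 = shut (stop; handle square to the pipe), 0.785 = half open (red mark), 1.571 = fully open (stop; handle along the pipe). Grows anticlockwise seen from above; turns at about 0.3 N m and stays where it is left
- valve_grip (a point): middle of the blue handle grip, 80 mm from the turning axis, 108 mm above the table: grip 62 mm long (along the handle, its x), 18 mm wide, 12 mm thick, level. The handle points from the axis along its own -x; at 0 it points along the stand's -x (roughly at the robot)
- valve_axis (a point): the valve's vertical turning axis at handle height (108 mm above the table). Below the handle are a white dial plate (radius 48 mm, top 95 mm above the table), the brass body and the copper pipe (top 83 mm) with risers 60 mm either side; ticks every 15 degrees
- pot1: terracotta pot standing mouth down, 54 mm high: rim 62 mm across and 15 mm high at the bottom, body tapering from 57 mm to 50 mm across at the top, about 0.14 kg; origin at the centre of the mouth (its underside as it stands), z up through its base. May be absent
- pot2: terracotta pot standing mouth down, 54 mm high: rim 62 mm across and 15 mm high at the bottom, body tapering from 57 mm to 50 mm across at the top, about 0.14 kg; origin at the centre of the mouth (its underside as it stands), z up through its base. May be absent
- pot3: terracotta pot standing mouth down, 54 mm high: rim 62 mm across and 15 mm high at the bottom, body tapering from 57 mm to 50 mm across at the top, about 0.14 kg; origin at the centre of the mouth (its underside as it stands), z up through its base. May be absent
- pot4: terracotta pot standing mouth down, 54 mm high: rim 62 mm across and 15 mm high at the bottom, body tapering from 57 mm to 50 mm across at the top, about 0.14 kg; origin at the centre of the mouth (its underside as it stands), z up through its base. May be absent
- cloche: glass cloche with a knob, 104 mm across, 148 mm high; origin at the centre of its underside. Leave it alone

How it is judged:
By the outcome, as a careful person would: the job done as asked, in the order asked, and still so for the second after the job is handed in, with the robot touching nothing.
Of pot1, pot2, pot3, pot4 only 2 to 4 are there at a start; the rules pass over those that are not, and their reading is None.
At some moment in a run one of pot1, pot2, pot3, pot4 may be knocked a few centimetres aside while the robot is not near it.
It also fails if it takes over 210 s, if anything falls off the work surface, if the arm or the gripper's body presses on something with over 40 N, if the wrist force passes 120 N, or if a joint passes its speed limit or range.

ROBOT

A 6-joint arm with a two-finger parallel gripper is mounted at the origin on the work surface. World frame = base frame: x ahead of the robot, y to its left, z up, the work surface at z = 0. Lengths are in m, angles in rad, forces in N, time in s.
With the tool pointing down it reaches from about 0.325 to 0.875 m from the base axis. Payload 4.4 kg.
Tool frame: the origin (TCP) lies between the finger pads; the fingertips stand 8 mm ahead of it and the grasp point (between the pads) lies 11 mm behind it; z points along the fingers, y is the line along which they close (so a half turn about z gives the same grasp; the last joint's range is limited). The gripper opens to 85 mm and grips with 20 to 120 N. Pads are 22 mm wide; open, the fingers measure 114 mm over their backs; the gripper's body (76 mm by 85 mm) begins 54 mm behind the grasp point. The pads swing forward as they close: fully open they stand 13 mm farther back than shut.
Start: joints at [-1.359, 0.207, 1.542, -0, 1.393, -0.15], TCP at [0.204, -0.538, 0.239] pointing down, gripper open.
Joint ranges: [-2.73, 2.73], [-0.86, 2.22], [0.23, 2.46], [-1.11, 4.25], [0.08, 2.63], [-2.82, 2.82]. Speed limits (rad/s): [2.79, 2.79, 3.14, 3.14, 3.14, 3.14].

INTERFACE

Orientations are given as a unit quaternion [x, y, z, w].
In Python, from plant import ctrl, optics gives the robot as it stands.
- The arm moves only by the tool play_rows, never from a script. Its argument "commands" is text: rows parted by semicolons, each of 4 numbers parted by spaces: the shift along the tool's x, y, z in m, then the turn about the tool's z in degrees. A call has 1 to 20 rows; each row shifts and turns the commanded pose from where the row before left it, along the tool's axes as they then stand; what a row does not reach is not made up. A row lasts 1/8 s, in which the tool goes at most 62.5 mm and 10.7 degrees, less where a joint would pass 70% of its speed; a pose out of reach is approached as far as the arm can. A call with a gripper value outside its range is refused whole. "jaw" is the opening, from 0 (shut) to 1 (fully open), set as the call begins (left out, the last holds). The fingers move at their own pace and stop on an object; "newtons" is the grip in N (left out, the last holds). Time passes only in rows, so rows that do not move let the fingers close. It gives the time, the measured TCP pose, the force, the opening and the grip force at its end, in the units of the state.
- ctrl.get_obs(): the state, without advancing time (a new reading comes with each control period).
- optics.read_camera(name): name is "side" or "top" or "wrist"; returns the picture (420x560x3 uint8, blue, green, red); there is no depth.
- optics.camera_info(name): a dict with "fx", "fy", "cx", "cy" (pixels), "rvec" (rotation vector, rad) and "tvec" (3), from world to camera coordinates, as OpenCV has them; the wrist camera has in their place "tool_from_camera" (4x4, takes a point from camera to tool coordinates, whose origin is the TCP and whose axes are the flange's). Camera axes: x right, y down, z forward; pixel columns grow to the right and rows downward; lengths in m; the calibration is good to about 2 mm. A picture is of the moment at which its call begins: read the wrist's pose just before it. camera_info takes no time and is no camera call.
- ctrl.job_done(): hands the job in; it is judged then, once.
The state is a dict: "time_s": time; "joints": joint angles; "qvel": joint speeds; "effort": joint torques, N m; "position": TCP position; "eef_rot": TCP orientation; "contact_force": force on the tool from outside, world axes, zero at the start; "ft_torque": the same for the moment, N m; "width": finger opening in m; "gripper_force": force on a finger pad.
Only numpy, scipy, OpenCV 4.12 (cv2) and the standard library are available. Lean on these libraries where they do the work, as an engineer would, in place of code of your own. Each camera call takes 0.05 s, during which the arm holds its last target. There are 200 camera calls.

## Working session

There is one attempt and no reset: what is moved stays moved. The work goes in short steps, Python scripts to look and compute and a tool call to move; the robot and the scene stay as the last step left them, time stands still between calls to the robot, and variables do not carry over. Pictures are saved under pics/ and viewed, at most 14 in all, crops included, and the job is handed in when it is done.

Besides the shell and the picture viewer there is one more tool, called after "Call:" as name(argument=value, ...) on one line, values as JSON. play_rows: Moves the arm, as the interface text tells. Its arguments: {"type":"object","properties":{"commands":{"type":"string"},"jaw":{"type":"number"},"newtons":{"type":"number"}},"required":["commands"]}

```bash
ls; mkdir -p pics; python3 - <<'E'
from plant import ctrl, optics
import cv2
for n in ("top","side"):
    cv2.imwrite(f"pics/{n}0.png",optics.read_camera(n)); print(n,optics.camera_info(n))
print(optics.camera_info("wrist")); print(ctrl.get_obs())
E
```

```text
pics
top {'fx': 501.5865503928814, 'fy': 501.5865503928814, 'cx': 274.2339481223741, 'cy': 207.7961345579764, 'rvec': array([ 2.17856342, -2.12149676,  0.14717505]), 'tvec': array([-0.10390804,  0.56209884,  1.26886001])}
side {'fx': 441.0891292576927, 'fy': 441.0891292576927, 'cx': 272.6604764650081, 'cy': 204.68718278633168, 'rvec': array([ 2.12286104, -0.31678724,  0.18163605]), 'tvec': array([-0.55484991,  0.10269642,  1.38876386])}
{'fx': 365.80682447682005, 'fy': 365.80682447682005, 'cx': 280.9305506753035, 'cy': 213.3911428930719, 'tool_from_camera': array([[-6.93428739e-04, -9.61529608e-01, -2.74700441e-01,
         6.95140236e-02],
       [ 9.99999747e-01, -7.10869357e-04, -3.60633892e-05,
        -7.02590589e-04],
       [-1.60600110e-04, -2.74700397e-01,  9.61529857e-01,
        -1.35316540e-01],
       [ 0.00000000e+00,  0.00000000e+00,  0.00000000e+00,
         1.00000000e+00]])}
{'time_s': 0.1, 'joints': array([-1.35853949e+00,  2.07386686e-01,  1.54284195e+00,  1.92984119e-05,
        1.39352547e+00, -1.50448632e-01]), 'qvel': array([ 0.00050911, -0.0029966 , -0.00341905, -0.0003115 , -0.00148013,
       -0.00247893]), 'effort': array([-7.40506221e-04, -3.84092331e+01, -2.92547840e+01, -2.40146464e-04,
        4.85497992e-03,  2.13873915e-05]), 'position': array([ 0.20388881, -0.53690175,  0.23819777]), 'eef_rot': array([ 9.83600347e-01,  1.80358502e-01, -2.39019584e-05, -1.08050389e-03]), 'contact_force': array([-0.4251952 , -0.38044317, -0.8091596 ]), 'ft_torque': array([-0.0344611 ,  0.00650521, -0.03272088]), 'gripper_force': 0.0, 'width': 0.08550368677323782}
```

View pics/top0.png

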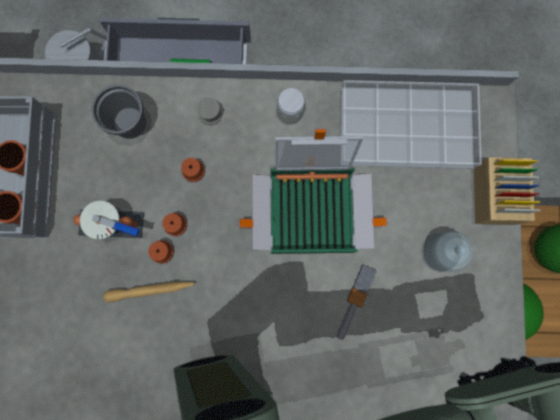

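View pics/side0.png

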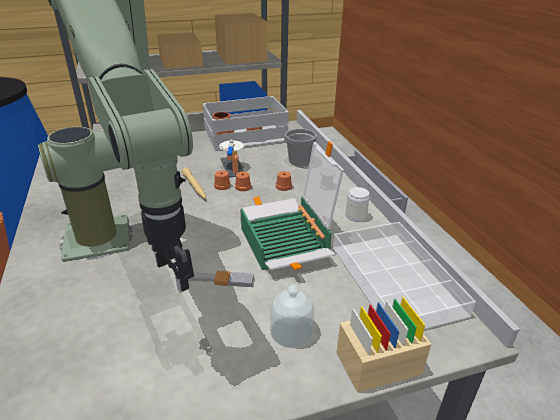

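The top view shows the box near (312,212), with panel tabs at (247,223) and (379,222) and the lid tab at (320,134). There are three pots at (192,169), (174,223) and (161,251). The valve is at (99,220) with its blue handle towards (130,230), and the cloche is at (448,250). The side view agrees with this.

```bash
cat > h.py <<'E'
import numpy as np, cv2
from plant import ctrl, optics
from scipy.spatial.transform import Rotation as R
def cam(name,obs=None):
    c=optics.camera_info(name); K=np.array([[c['fx'],0,c['cx']],[0,c['fy'],c['cy']],[0,0,1]])
    if name=='wrist':
        o=obs or ctrl.get_obs(); T=np.eye(4);T[:3,:3]=R.from_quat(o['eef_rot']).as_matrix();T[:3,3]=o['position']
        M=np.linalg.inv(T@c['tool_from_camera']); return K,M[:3,:3],M[:3,3]
    return K,cv2.Rodrigues(c['rvec'])[0],np.array(c['tvec'])
def unproj(C,uv,z):
    K,Rm,t=C; o=-Rm.T@t; d=Rm.T@np.linalg.inv(K)@np.array([uv[0],uv[1],1.]); return o+d*(z-o[2])/d[2]
def proj(C,P):
    K,Rm,t=C; q=(K@(Rm@np.atleast_2d(P).T+t[:,None])).T; return q[:,:2]/q[:,2:]
def blobs(im,lo,hi,amin=30):
    m=cv2.inRange(cv2.cvtColor(im,cv2.COLOR_BGR2HSV),lo,hi)
    n,l,s,c=cv2.connectedComponentsWithStats(m)
    return [(c[i].round(1),s[i].tolist(),l==i) for i in range(1,n) if s[i][4]>=amin]
E
python3 - <<'E'
from h import *
im=cv2.imread('pics/top0.png'); C=cam('top')
for nm,lo,hi,z in (('orange/terra',(3,120,60),(14,255,255),.054),('tab',(10,200,180),(20,255,255),.026),('blue',(105,120,60),(125,255,255),.108),('green',(60,80,20),(90,255,255),.08)):
    for c,s,_ in blobs(im,lo,hi): print(nm,c,s,unproj(C,c,z).round(4))
cr=im[120:280,30:230]; cv2.imwrite('pics/a.png',cv2.resize(cr,None,fx=4,fy=3.75*1.0,interpolation=cv2.INTER_CUBIC)[:600])
cr=im[115:270,225:425]; cv2.imwrite('pics/b.png',cv2.resize(cr,None,fx=4,fy=3.8,interpolation=cv2.INTER_CUBIC)[:600])
print(-C[1].T@C[2])
E
```

```text
orange/terra [319.7 133.4] [315, 129, 11, 10, 85] [ 0.7632 -0.2033  0.054 ]
orange/terra [ 15.7 159.5] [0, 141, 25, 33, 225] [0.6717 0.5885 0.054 ]
orange/terra [192.3 169.4] [182, 158, 22, 23, 403] [0.6577 0.1269 0.054 ]
orange/terra [310.8 175.8] [276, 172, 72, 8, 343] [ 0.649  -0.1818  0.054 ]
orange/terra [ 13.  209.4] [0, 192, 21, 32, 198] [0.5405 0.5828 0.054 ]
orange/terra [514.7 194. ] [496, 192, 38, 5, 124] [ 0.6151 -0.71    0.054 ]
orange/terra [174.2 223.9] [163, 213, 23, 23, 404] [0.514  0.1663 0.054 ]
orange/terra [ 76.4 219.5] [74, 215, 5, 10, 36] [0.5187 0.4177 0.054 ]
orange/terra [127.5 220.8] [120, 217, 17, 9, 96] [0.5188 0.2865 0.054 ]
orange/terra [379.5 221.3] [373, 217, 14, 10, 102] [ 0.5348 -0.36    0.054 ]
orange/terra [246.  222.9] [240, 219, 13, 9, 103] [ 0.5215 -0.0176  0.054 ]
orange/terra [160.6 251.4] [149, 241, 24, 22, 419] [0.4429 0.1971 0.054 ]
orange/terra [356.6 297.5] [348, 289, 18, 18, 146] [ 0.3404 -0.302   0.054 ]
blue [517. 186.] [499, 185, 39, 3, 98] [ 0.6258 -0.6904  0.108 ]
blue [126.1 228.9] [114, 222, 25, 14, 202] [0.4932 0.2726 0.108 ]
green [189.8  60.4] [170, 58, 41, 5, 154] [0.9442 0.1432 0.08  ]
green [311.7 214.5] [271, 168, 86, 85, 5221] [ 0.5444 -0.1838  0.08  ]
green [517.5 170.2] [497, 168, 41, 5, 118] [ 0.6723 -0.707   0.08  ]
green [548.2 245.8] [536, 226, 24, 43, 342] [ 0.4813 -0.7761  0.08  ]
green [556.2 264.3] [553, 257, 7, 14, 47] [ 0.4358 -0.7938  0.08  ]
green [530.2 313.4] [524, 291, 17, 45, 270] [ 0.3142 -0.7239  0.08  ]
[ 0.38601868 -0.09183718  1.333909  ]
```

View pics/a.png

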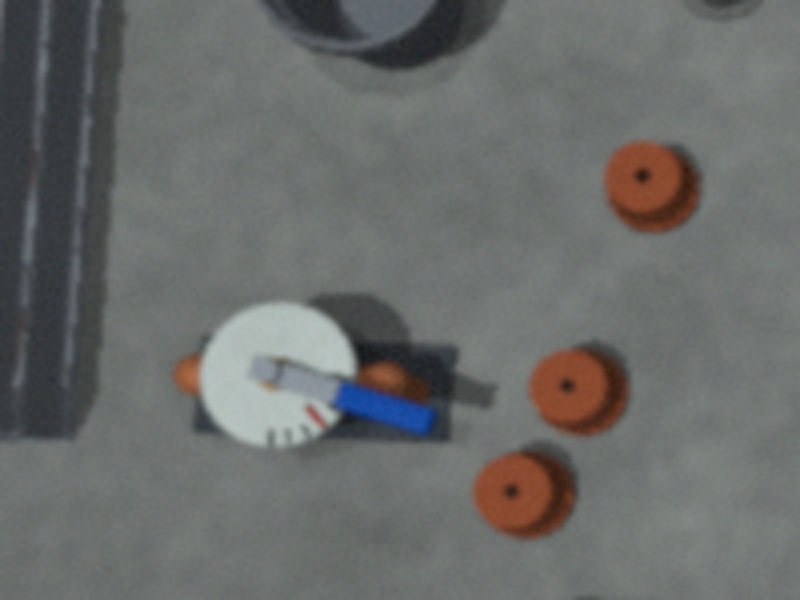

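View pics/b.png

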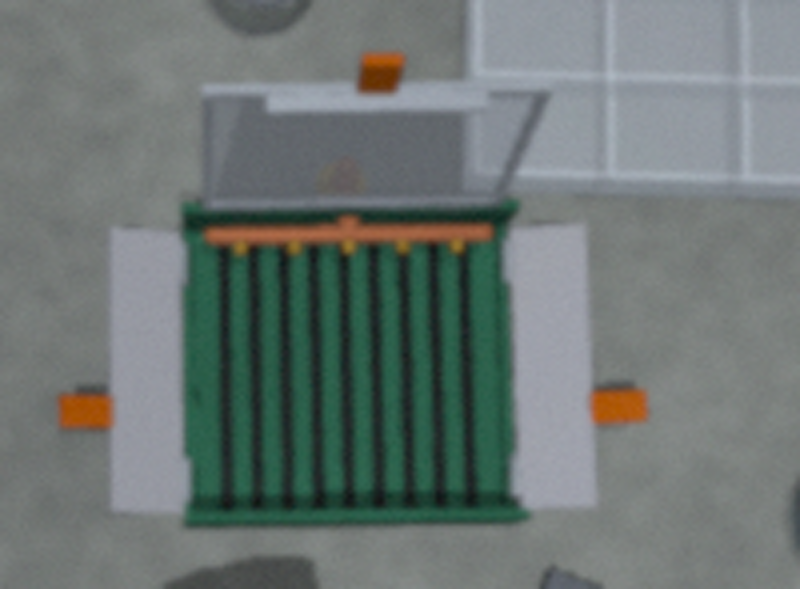

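The crops show the following:
- **Valve:** pivot near full-image pixel (97,219), handle about 75° open. The shut tick points down in the image and the red mark is at about 45°.
- **Pots:** drain holes at about (190.8,166.7), (171.8,222.7) and (158,250.9).
- **Box:** both panels lie flat and the lid is standing up.

Next I fit the poses.

```bash
cat > fit.py <<'E'
from h import *
from scipy.optimize import least_squares
def box2w(p,P): 
    P=np.atleast_2d(P).astype(float); c,s=np.cos(p[2]),np.sin(p[2])
    return np.c_[p[0]+c*P[:,0]-s*P[:,1],p[1]+s*P[:,0]+c*P[:,1],P[:,2]]
E
python3 - <<'E'
from fit import *
C=cam('top'); S=cam('side')
B=np.array([[-30,177,30],[-30,-177,30],[-107,108,79],[-107,-108,79]])/1e3
uv=np.array([[246,222.9],[379.5,221.3],[271.7,252.6],[356.9,251.9]])
r=least_squares(lambda p:(proj(C,box2w(p,B))-uv).ravel(),[.54,-.18,0]); p=r.x
print('box',p,np.degrees(p[2]),'res',r.fun.round(2))
# lid angle from tab blob
f=lambda t:(proj(C,box2w(p,[[.1035-.2155*np.cos(t[0]),0,.084+.2155*np.sin(t[0])]]))-[319.7,133.4]).ravel()
t=least_squares(f,[1.6]); print('lid',t.x,t.fun)
for n,u in (('a',(190.75,166.7)),('b',(171.75,222.7)),('c',(158,250.9))): print(n,unproj(C,u,.054).round(4))
# valve: axis from dial centre & handle
im=cv2.imread('pics/top0.png')
for c,s,m in blobs(im,(0,0,190),(180,60,255),300): print('white',c,s)
d=unproj(C,(99.5,220),.095); pv=unproj(C,(97,219),.112)
print('dial',d,'pivot',pv)
for c,s,m in blobs(im,(105,120,60),(125,255,255),150):
    ys,xs=np.where(m); g=unproj(C,c,.112); print('grip',g, np.linalg.norm(g-d))
    q=np.array([unproj(C,(x,y),.112)[:2] for x,y in zip(xs,ys)]); w,v=np.linalg.eigh(np.cov((q-q.mean(0)).T)); print('handle dir',v[:,1],np.degrees(np.arctan2(v[1,1],v[0,1])))
print('cloche',unproj(C,(448,250),.07))
for nm,cc in (('top',C),('side',S)):
    im=cv2.imread(f'pics/{nm}0.png')
    a=t.x[0]
    for P in (B, [[.1035-.2155*np.cos(a),0,.084+.2155*np.sin(a)],[107e-3,108e-3,82e-3],[107e-3,-108e-3,82e-3]]):
        for q in proj(cc,box2w(p,P)): cv2.drawMarker(im,tuple(int(round(v)) for v in q),(255,255,0),0,7)
    for P in ((*d[:2],.108),(*unproj(C,(190.75,166.7),.054),),(*unproj(C,(171.75,222.7),.054),)): 
        q=proj(cc,P)[0]; cv2.drawMarker(im,tuple(int(round(v)) for v in q),(255,0,255),0,7)
    cv2.imwrite(f'pics/{nm}_o.png',im[100:300,60:460] if nm=='top' else cv2.resize(im[120:300,190:380],None,fx=3,fy=3))
E
```

```text
box [ 0.55868964 -0.18880429  0.03615245] 2.0713829272366966 res [-1.26  0.63  0.65  0.94 -0.37 -0.7   0.95 -0.84]
lid [1.70788584] [ 0.89353089 -0.0337416 ]
a [0.6648 0.1312 0.054 ]
b [0.517  0.1727 0.054 ]
c [0.444  0.2038 0.054 ]
dial [0.51473926 0.34395978 0.095     ] pivot [0.51527142 0.34428301 0.112     ]
grip [0.49285326 0.27140718 0.112     ] 0.0776651653294448
handle dir [0.27671722 0.96095139] 73.9356247508321
cloche [ 0.46483795 -0.5288531   0.07      ]
```

View pics/side_o.png

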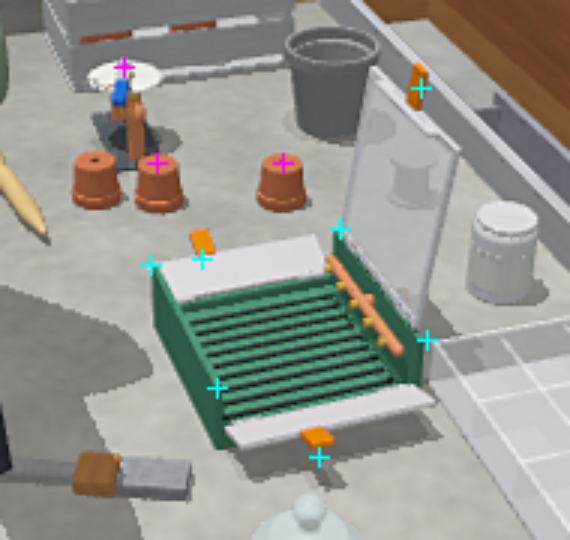

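In the side overlay both end tabs sit about 6 px above my markers, so the panels are already partly raised. The rest matches, so I'll fit the panel angles too.

```bash
python3 - <<'E'
from fit import *
C=cam('top'); S=cam('side')
im=cv2.imread('pics/side0.png')
tabs=[(c,s) for c,s,m in blobs(im,(8,200,150),(20,255,255),25)]
for t in tabs: print(t)
L=min((t[0] for t in tabs),key=lambda c:np.hypot(c[0]-257,c[1]-200)); Rr=min((t[0] for t in tabs),key=lambda c:np.hypot(c[0]-295.6,c[1]-265.6)); T=min((t[0] for t in tabs),key=lambda c:np.hypot(c[0]-329,c[1]-149))
print(L,Rr,T)
def model(v):
    p=v[:3]; a,b,t=v[3:]
    tl=[-.030,.108+.069*np.cos(a),.026+.069*np.sin(a)]; tr=[-.030,-.108-.069*np.cos(b),.026+.069*np.sin(b)]
    ld=[.1035-.2155*np.cos(t),0,.084+.2155*np.sin(t)]
    return box2w(p,[tl,tr,ld,[-.107,.108,.079],[-.107,-.108,.079],[.107,.108,.082],[.107,-.108,.082]])
def f(v):
    W=model(v); t=proj(C,W); s=proj(S,W)
    return np.r_[(t-[[246,222.9],[379.5,221.3],[319.7,133.4],[271.7,252.6],[356.9,251.9],[271,168.5],[354,168]]).ravel(), (s[:4]-[L,Rr,T,[240.7,207.7]]).ravel()]
r=least_squares(f,[.56,-.19,.03,.2,.2,1.6],loss='soft_l1'); print(r.x.round(4),np.degrees(r.x[3:]),r.fun.reshape(-1,2).round(2).tolist())
p=r.x[:3]
for a,n,s in ((r.x[3],'L',1),(r.x[4],'R',-1)):
    print(n,box2w(p,[[-.03,s*(.108+.075*np.cos(a)),.026+.075*np.sin(a)]]).round(4),'hinge',box2w(p,[[-.03,s*.108,.026]]).round(4))
E
```

```text
(array([328.6, 148.5]), [326, 142, 6, 14, 53])
(array([257.3, 200.6]), [254, 197, 8, 8, 44])
(array([295.4, 265.8]), [291, 263, 10, 7, 48])
[257.3 200.6] [295.4 265.8] [328.6 148.5]
[ 0.5573 -0.1874  0.0374  0.4158  0.326   1.7103] [23.82599355 18.67755255 97.99524974] [[-0.04, 0.23], [0.19, 0.64], [0.15, 0.35], [-0.89, -0.11], [0.45, -0.35], [-1.03, -0.31], [0.72, -0.69], [-0.06, -0.1], [0.02, -0.09], [0.53, -0.01], [-0.78, 0.31]]
L [[ 0.5207 -0.0121  0.0563]] hinge [[ 0.5233 -0.0806  0.026 ]]
R [[ 0.534  -0.3675  0.05  ]] hinge [[ 0.5314 -0.2965  0.026 ]]
```

```bash
cat >> fit.py <<'E'
BOX=[.5573,-.1874,.0374]
def plan(*wps):
    """wps: (x,y,z,yaw_deg or None); z is TCP. prints per-leg tool-frame totals"""
    o=ctrl.get_obs(); Rm=R.from_quat(o['eef_rot']).as_matrix(); pos=np.array(o['position']); yaw=np.degrees(np.arctan2(Rm[1,0],Rm[0,0]))
    print('at',pos.round(4),'yaw',round(yaw,2),'w',round(o['width'],4),'F',o['contact_force'].round(1),'t',round(o['time_s'],2))
    for x,y,z,w in wps:
        a=np.radians(yaw); X=np.array([np.cos(a),np.sin(a),0]); Y=np.array([np.sin(a),-np.cos(a),0])
        d=np.array([x,y,z])-pos; t=np.array([d@X,d@Y,-d[2]])*1e3
        dt=0 if w is None else -((w-yaw+180)%360-180)
        print('shift mm',t.round(1),'minrows',int(np.ceil(np.linalg.norm(t)/55)),'then turn',round(dt,1)); 
        pos=np.array([x,y,z]); yaw-=dt
E
python3 -c "
from fit import *
plan((.45,.22,.25,74))"
```

```text
at [ 0.2039 -0.5369  0.2382] yaw 20.78 w 0.0855 F [-0.4 -0.4 -0.8] t 0.1
shift mm [ 498.6 -620.3  -11.8] minrows 15 then turn -53.2
```

Call:
play_rows(commands="31 -39 -0.7 0")

```text
time_s: 0.22
position: [0.2222, -0.4796, 0.2388]
eef_rot: [0.984, 0.179, -0.0, -0.0]
contact_force: [1.1, 0.4, 1.2]
width: 0.0857
gripper_force: 0.0
```

The units are metres. That row was clipped to 62.5 mm in the right direction, so I'll continue in metres.

Call:
play_rows(commands="0.0306 -0.0381 -0.0007 0;0.0306 -0.0381 -0.0007 0;0.0306 -0.0381 -0.0007 0;0.0306 -0.0381 -0.0007 0;0.0306 -0.0381 -0.0007 0;0.0306 -0.0381 -0.0007 0;0.0306 -0.0381 -0.0007 0;0.0306 -0.0381 -0.0007 0;0.0306 -0.0381 -0.0007 0;0.0306 -0.0381 -0.0007 0;0.0306 -0.0381 -0.0007 0;0.0306 -0.0381 -0.0007 0;0.0306 -0.0381 -0.0007 0;0.0306 -0.0381 -0.0007 0;0.0306 -0.0381 -0.0007 0;0 0 0 -10;0 0 0 -10;0 0 0 -10;0 0 0 -10;0 0 0 -10")

```text
time_s: 2.72
position: [0.4489, 0.2191, 0.25]
eef_rot: [0.813, 0.582, -0.001, -0.0]
contact_force: [-0.2, 0.5, 0.0]
width: 0.0853
gripper_force: 0.0
```

Call:
play_rows(commands="0 0 0 -3;0 0 0 0;0 0 0 0")

```text
time_s: 3.1
position: [0.4491, 0.2191, 0.2504]
eef_rot: [0.8, 0.6, -0.0, -0.0]
contact_force: [-0.2, 0.0, -0.0]
width: 0.0853
gripper_force: 0.0
```

```bash
python3 - <<'E'
from fit import *
plan((.4929,.2714,.25,74))
o=ctrl.get_obs(); im=optics.read_camera('wrist'); cv2.imwrite('pics/w1.png',im); C=cam('wrist',o)
for c,s,m in blobs(im,(105,120,40),(125,255,255),300):
    ys,xs=np.where(m); q=np.array([unproj(C,(x,y),.112)[:2] for x,y in zip(xs[::5],ys[::5])]); w,v=np.linalg.eigh(np.cov((q-q.mean(0)).T))
    print('blue',c,s,unproj(C,c,.112),np.degrees(np.arctan2(v[1,1],v[0,1])))
for P in ((.5147,.344,.112),(.4929,.2714,.112)): print(proj(C,P))
E
```

```text
at [0.4491 0.2191 0.2504] yaw 73.74 w 0.0853 F [-0.2  0.  -0. ] t 3.1
shift mm [62.5 27.4  0.4] minrows 2 then turn -0.3
blue [317.9 115.4] [305, 73, 28, 87, 2187] [0.49254919 0.27465926 0.112     ] 73.26807358742695
[[323.62840781   2.62181181]]
[[319.50984014 119.72598043]]
```

View pics/w1.png

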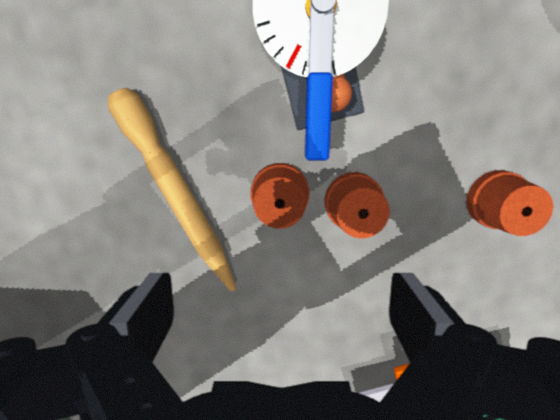

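The wrist view shows the blue handle at (318,115), its pivot near (321,3), and the pots with drain holes at (280,203), (363,213) and (527,211). Next I descend on the handle grip.

```bash
python3 -c "
from fit import *
plan((.4926,.273,.25,73.5),(.4926,.273,.099,None))"
```

```text
at [0.4492 0.2191 0.2505] yaw 73.75 w 0.0856 F [ 0.9 -0.7  0.4] t 3.15
shift mm [63.9 26.6  0.5] minrows 2 then turn 0.3
shift mm [  0.   0. 151.] minrows 3 then turn 0
```

Call:
play_rows(commands="0.0213 0.009 0 0;0.0213 0.009 0 0;0.0213 0.009 0 0;0 0 0.03 0;0 0 0.03 0;0 0 0.03 0;0 0 0.03 0;0 0 0.02 0;0 0 0.012 0;0 0 0 0;0 0 0 0")

```text
time_s: 4.53
position: [0.494, 0.2733, 0.0997]
eef_rot: [0.8, 0.6, 0.001, 0.0]
contact_force: [0.1, -0.1, 0.0]
width: 0.085
gripper_force: 0.0
```

Call:
play_rows(commands="0 0 0 0;0 0 0 0;0 0 0 0;0 0 0 0;0 0 0 0;0 0 0 0", jaw=0, newtons=30)

```text
time_s: 5.28
position: [0.4931, 0.273, 0.0989]
eef_rot: [0.8, 0.6, 0.0, -0.0]
contact_force: [-1.0, -0.0, 3.0]
width: 0.0178
gripper_force: 33.0
```

Call:
play_rows(commands="0.0003 -0.0068 0 5;0.0003 -0.0068 0 5;0.0003 -0.0068 0 5;0.0003 -0.0068 0 5;0.0003 -0.0068 0 5;0.0003 -0.0068 0 5;0.0003 -0.0068 0 5;0.0003 -0.0068 0 5;0.0003 -0.0068 0 5;0.0003 -0.0068 0 5;0.0003 -0.0068 0 5;0.0003 -0.0068 0 5;0 0 0 0")

```text
time_s: 6.9
position: [0.4409, 0.3289, 0.0989]
eef_rot: [0.993, 0.119, 0.002, 0.001]
contact_force: [4.7, -3.4, -0.4]
width: 0.0172
gripper_force: 33.4
```

```bash
python3 -c "
from fit import *
plan((.437,.3475,.099,0));print(ctrl.get_obs()['ft_torque'],ctrl.get_obs()['joints'])"
```

```text
at [0.4409 0.3289 0.0989] yaw 13.72 w 0.0172 F [ 4.7 -3.4 -0.4] t 6.9
shift mm [  0.6 -19.   -0.1] minrows 1 then turn 13.7
[-0.39378017 -0.56951596 -0.46810164] [ 0.48480132  0.31014599  1.72791416 -0.00262121  1.10073398  1.81735837]
```

Call:
play_rows(commands="0.0001 -0.0041 0 3;0.0001 -0.0041 0 3;0.0001 -0.0041 0 3;0.0001 -0.0041 0 3;0 0 0 0")

```text
time_s: 7.52
position: [0.4391, 0.3444, 0.099]
eef_rot: [1.0, 0.015, 0.002, 0.001]
contact_force: [4.9, -4.8, 0.4]
width: 0.0176
gripper_force: 33.0
```

Call:
play_rows(commands="0.0001 -0.0041 0 3;0 -0.0027 0 2;0 0 0 0")

```text
time_s: 7.9
position: [0.4392, 0.3474, 0.0989]
eef_rot: [1.0, -0.026, 0.002, 0.005]
contact_force: [4.8, -15.8, 4.6]
width: 0.0169
gripper_force: 37.9
```

Call:
play_rows(commands="0 -0.002 0 0;0 0 0 0;0 0.005 0 -2;0 0 0 0")

```text
time_s: 8.4
position: [0.4392, 0.3471, 0.0989]
eef_rot: [1.0, -0.011, 0.002, 0.002]
contact_force: [5.9, -7.3, -0.9]
width: 0.017
gripper_force: 32.7
```

```bash
python3 -c "
from fit import *
plan();print(ctrl.get_obs()['ft_torque'])"
```

```text
at [0.4392 0.3471 0.0989] yaw -1.23 w 0.017 F [ 5.9 -7.3 -0.9] t 8.4
[-1.03495927 -0.80794331 -0.12412821]
```

Call:
play_rows(commands="0 0 0 0;0 0 0 0;0 0 0 0;0 0 -0.03 0;0 0 -0.04 0;0 0 -0.05 0;0 0 -0.05 0;0 0 0 0;0 0 0 0", jaw=1)

```text
time_s: 9.52
position: [0.4362, 0.3494, 0.2682]
eef_rot: [1.0, -0.01, -0.0, 0.0]
contact_force: [0.2, -0.1, -1.1]
width: 0.0856
gripper_force: 0.0
```

```bash
cat > valve.py <<'E'
from fit import *
C=cam('top'); im=optics.read_camera('top'); cv2.imwrite('pics/t_%.1f.png'%ctrl.get_obs()['time_s'],im)
for c,s,m in blobs(im,(105,120,60),(125,255,255),120):
    if c[0]>200: continue
    ys,xs=np.where(m); g=unproj(C,c,.112); q=np.array([unproj(C,(x,y),.112)[:2] for x,y in zip(xs,ys)]); w,v=np.linalg.eigh(np.cov((q-q.mean(0)).T)); a=v[:,1]
    print('grip',g,'elong yaw',np.degrees(np.arctan(a[1]/a[0])),'from axis yaw',np.degrees(np.arctan2(.346-g[1],.515-g[0])))
for c,s,m in blobs(im,(3,120,60),(14,255,255),200):
    if 120<c[0]<560: print('terra',c,s[4],unproj(C,c,.04).round(4))
E
python3 valve.py; python3 -c "
from fit import *
plan()"
```

```text
grip [0.43963669 0.34616629 0.112     ] elong yaw -1.6647095825073936 from axis yaw -0.12642028370013275
terra [192.3 169.3] 404 [0.6609 0.1293 0.04  ]
terra [310.9 175.8] 345 [ 0.6519 -0.183   0.04  ]
terra [174.2 224. ] 411 [0.5152 0.1691 0.04  ]
terra [160.4 251.4] 396 [0.4435 0.2008 0.04  ]
at [0.4358 0.349  0.2671] yaw -1.19 w 0.0853 F [ 0.4 -0.8 -0.2] t 9.57
```

```bash
python3 - <<'E'
from fit import *
o=ctrl.get_obs(); im=optics.read_camera('wrist'); cv2.imwrite('pics/w2.png',im); C=cam('wrist',o)
for c,s,m in blobs(im,(105,120,40),(125,255,255),300):
    ys,xs=np.where(m); q=np.array([unproj(C,(x,y),.114)[:2] for x,y in zip(xs[::5],ys[::5])]); w,v=np.linalg.eigh(np.cov((q-q.mean(0)).T))
    print('blue',c,s,unproj(C,c,.114),np.degrees(np.arctan(v[1,1]/v[0,1])))
plan((.5207,-.0121,.15,92.1),(.5207,-.0121,.0453,None))
E
```

```text
blue [283.  191.9] [272, 156, 23, 74, 1573] [0.4402597  0.34766137 0.114     ] -1.028071719325954
at [0.4356 0.3489 0.2666] yaw -1.2 w 0.0854 F [-0.3 -0.4 -0.8] t 9.62
shift mm [ 92.6 359.1 116.6] minrows 8 then turn -93.3
shift mm [  0.    0.  104.7] minrows 2 then turn 0
```

Call:
play_rows(commands="0.0103 0.0399 0.013 0;0.0103 0.0399 0.013 0;0.0103 0.0399 0.013 0;0.0103 0.0399 0.013 0;0.0103 0.0399 0.013 0;0.0103 0.0399 0.013 0;0.0103 0.0399 0.013 0;0.0103 0.0399 0.013 0;0.0103 0.0399 0.013 0;0 0 0 -10;0 0 0 -10;0 0 0 -10;0 0 0 -10;0 0 0 -10;0 0 0 -10;0 0 0 -10;0 0 0 -10;0 0 0 -10;0 0 0 -3.3", jaw=0.6)

```text
time_s: 12.0
position: [0.5203, -0.0113, 0.1496]
eef_rot: [0.693, 0.721, -0.001, -0.002]
contact_force: [-0.5, -0.4, 1.0]
width: 0.0512
gripper_force: 0.0
```

Call:
play_rows(commands="0 0 0 0;0 0 0 0")

```text
time_s: 12.25
position: [0.5211, -0.0115, 0.1506]
eef_rot: [0.694, 0.72, -0.001, -0.001]
contact_force: [-0.7, 0.2, -0.4]
width: 0.0513
gripper_force: 0.0
```

```bash
python3 - <<'E'
from fit import *
o=ctrl.get_obs(); im=optics.read_camera('wrist'); cv2.imwrite('pics/w3.png',im); C=cam('wrist',o)
for c,s,m in blobs(im,(8,200,120),(20,255,255),150): print(c,s,unproj(C,c,.0563))
print(proj(C,(.5207,-.0121,.0563)))
plan((.5207,-.0121,.15,92.1),(.5207,-.0121,.0453,None))
E
```

```text
[279.8 225.8] [263, 204, 34, 45, 1414] [ 0.51989195 -0.01535082  0.0563    ]
[[281.19752638 221.13283849]]
at [ 0.5213 -0.0115  0.1509] yaw 92.05 w 0.0509 F [ 0.   0.1 -0.2] t 12.3
shift mm [-0.6 -0.6  0.9] minrows 1 then turn -0.1
shift mm [  0.    0.  104.7] minrows 2 then turn 0
```

Call:
play_rows(commands="0 0 0.03 0;0 0 0.03 0;0 0 0.025 0;0 0 0.0205 0;0 0 0 0;0 0 0 0")

```text
time_s: 13.05
position: [0.5224, -0.0117, 0.0468]
eef_rot: [0.694, 0.72, 0.0, 0.0]
contact_force: [-0.4, -1.1, 0.8]
width: 0.0509
gripper_force: 0.0
```

Call:
play_rows(commands="0 0 0 0;0 0 0 0;0 0 0 0;0 0 0 0;0 0 0 0", jaw=0, newtons=25)

```text
time_s: 13.68
position: [0.5203, -0.0113, 0.0464]
eef_rot: [0.694, 0.72, -0.001, -0.001]
contact_force: [-5.3, 0.5, 3.4]
width: 0.0214
gripper_force: 29.7
```

```bash
python3 - <<'E'
from fit import *
plan()
# arc steps: mm outward(-> tool x is +y for left), up
for a0 in (23.8,18.7):
    a=np.radians(np.r_[np.linspace(a0,90,13)]); print(np.diff(75*np.cos(a)).round(1),np.diff(75*np.sin(a)).round(1))
E
```

```text
at [ 0.5203 -0.0113  0.0464] yaw 92.11 w 0.0214 F [-5.3  0.5  3.4] t 13.68
[-3.2 -3.8 -4.4 -4.9 -5.4 -5.9 -6.2 -6.6 -6.8 -7.  -7.1 -7.2] [6.5 6.1 5.7 5.3 4.8 4.2 3.6 3.  2.4 1.7 1.  0.3]
[-2.9 -3.6 -4.3 -4.9 -5.5 -6.1 -6.5 -6.9 -7.3 -7.5 -7.7 -7.8] [7.2 6.9 6.5 6.  5.5 4.9 4.2 3.5 2.8 2.  1.2 0.4]
```

Tab gripped (21.4 mm wide). Now I swing it up along the arc.

Call:
play_rows(commands="-0.0032 0 -0.0065 0;-0.0038 0 -0.0061 0;-0.0044 0 -0.0057 0;-0.0049 0 -0.0053 0;-0.0054 0 -0.0048 0;-0.0059 0 -0.0042 0;-0.0062 0 -0.0036 0;-0.0066 0 -0.003 0;-0.0068 0 -0.0024 0;-0.007 0 -0.0017 0;-0.0071 0 -0.001 0;-0.0072 0 -0.0003 0;0 0 0 0")

```text
time_s: 15.3
position: [0.5229, -0.0801, 0.0912]
eef_rot: [0.694, 0.72, -0.001, -0.002]
contact_force: [-6.8, 2.2, 0.7]
width: 0.0216
gripper_force: 27.6
```

Call:
play_rows(commands="-0.002 0 0 0;-0.002 0 0 0;0 0 0 0")

```text
time_s: 15.68
position: [0.5231, -0.0836, 0.0912]
eef_rot: [0.694, 0.72, -0.001, -0.002]
contact_force: [-6.5, 3.7, 2.3]
width: 0.0214
gripper_force: 27.2
```

Call:
play_rows(commands="-0.002 0 0 0;-0.002 0 0 0;0 0 0 0")

```text
time_s: 16.05
position: [0.5232, -0.0876, 0.091]
eef_rot: [0.694, 0.72, -0.001, -0.002]
contact_force: [-5.8, 3.3, 0.1]
width: 0.0213
gripper_force: 26.5
```

Call:
play_rows(commands="-0.002 0 0 0;-0.002 0 0 0;0 0 0 0")

```text
time_s: 16.42
position: [0.5233, -0.0913, 0.0908]
eef_rot: [0.694, 0.72, -0.0, -0.002]
contact_force: [-5.3, 4.8, -0.3]
width: 0.021
gripper_force: 25.7
```

```bash
python3 - <<'E'
from fit import *
im=optics.read_camera('side'); t=optics.read_camera('top'); w=optics.read_camera('wrist')
a=cv2.resize(im[130:290,200:360],(400,400),interpolation=2); b=cv2.resize(t[140:270,210:390],(400,289),interpolation=2)
c=np.zeros((600,800,3),np.uint8); c[:400,:400]=a; c[:289,400:]=b; c[300:600,400:]=cv2.resize(w,(400,300)); cv2.imwrite('pics/m1.png',c)
E
```

```text
(no output)
```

View pics/m1.png

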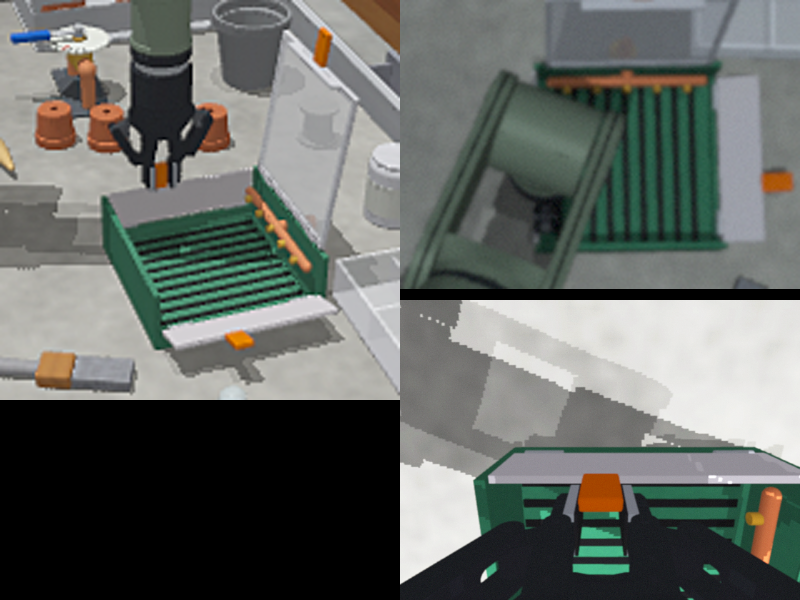

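The left panel is raised and the tab is held, with its top face at wrist pixel (280,268) and the panel edge at about row 257. I'll check how upright it is.

```bash
python3 - <<'E'
from fit import *
o=ctrl.get_obs(); C=cam('wrist',o); im=optics.read_camera('wrist')
for c,s,m in blobs(im,(8,200,100),(20,255,255),150): print(c,s)
for a in (70,80,90,97,100):
    r=np.radians(a); e=box2w(BOX,[[-.05,.108+.052*np.cos(r),.026+.052*np.sin(r)],[-.03,.108+.086*np.cos(r),.026+.086*np.sin(r)],[-.03,.108+.075*np.cos(r),.026+.075*np.sin(r)]]); print(a,proj(C,e).round(1).tolist(),e[2].round(4))
plan()
E
```

```text
[280.5 270.7] [249, 244, 64, 53, 3018]
70 [[236.3, 210.4], [283.1, 202.2], [283.0, 205.3]] [ 0.5223 -0.055   0.0965]
80 [[236.3, 231.5], [283.1, 246.7], [283.0, 240.9]] [ 0.5228 -0.0676  0.0999]
90 [[236.8, 251.8], [283.1, 288.6], [283.0, 274.8]] [ 0.5233 -0.0806  0.101 ]
97 [[237.4, 264.9], [283.1, 314.6], [283.0, 296.0]] [ 0.5236 -0.0897  0.1004]
100 [[237.8, 270.1], [283.1, 324.5], [283.0, 304.3]] [ 0.5238 -0.0936  0.0999]
at [ 0.5233 -0.0913  0.0908] yaw 92.08 w 0.0215 F [-5.7  4.7 -0.5] t 16.62
```

Call:
play_rows(commands="0 0 0 0;0 0 0 0;0 0 0 0;0 0 -0.03 0;0 0 -0.03 0;0 0 0 0;0 0 0 0", jaw=0.6)

```text
time_s: 17.5
position: [0.5245, -0.0921, 0.1504]
eef_rot: [0.694, 0.72, -0.0, -0.0]
contact_force: [-0.6, 0.4, -1.1]
width: 0.0511
gripper_force: 0.0
```

```bash
cat > wv.py <<'E'
import sys
from fit import *
o=ctrl.get_obs(); C=cam('wrist',o); im=optics.read_camera('wrist'); cv2.imwrite('pics/'+sys.argv[1],im)
for c,s,m in blobs(im,(8,200,100),(20,255,255),150): print(c,s)
plan()
E
python3 wv.py w4.png; python3 - <<'E'
from fit import *
C=cam('wrist'); S=cam('side'); im=optics.read_camera('side')
for c,s,m in blobs(im,(8,200,100),(20,255,255),15): print('side',c,s)
for a in (80,85,90,95,100):
    r=np.radians(a); f=lambda d,n,x:[x,.108+d*np.cos(r)+n*np.sin(r),.026+d*np.sin(r)-n*np.cos(r)]
    e=box2w(BOX,[f(.052,.0025,-.07),f(.086,.004,-.03),f(.086,-.004,-.03),f(.069,0,-.03)]); print(a,proj(C,e).round(1).tolist(),'side mid',proj(S,e[3]).round(1))
E
```

```text
[278.6 221.9] [257, 206, 44, 31, 1227]
at [ 0.524  -0.0919  0.1497] yaw 92.08 w 0.0512 F [-0.7  0.4 -0.1] t 17.55
side [328.8 148.7] [326, 142, 6, 15, 63]
side [263.1 200. ] [261, 195, 6, 10, 47]
side [295.5 265.8] [291, 263, 10, 7, 49]
80 [[212.7, 193.7], [281.3, 194.0], [281.3, 210.2], [281.3, 199.8]] side mid [[261.9 197.9]]
85 [[212.9, 201.5], [281.3, 209.2], [281.3, 225.1], [281.3, 210.9]] side mid [[262.5 198.7]]
90 [[213.2, 209.1], [281.3, 224.1], [281.3, 239.3], [281.3, 221.7]] side mid [[263.1 199.5]]
95 [[213.6, 216.6], [281.3, 238.4], [281.4, 252.7], [281.3, 232.0]] side mid [[263.7 200.6]]
100 [[214.1, 223.7], [281.4, 251.9], [281.4, 265.0], [281.4, 241.7]] side mid [[264.3 201.7]]
```

View pics/w4.png

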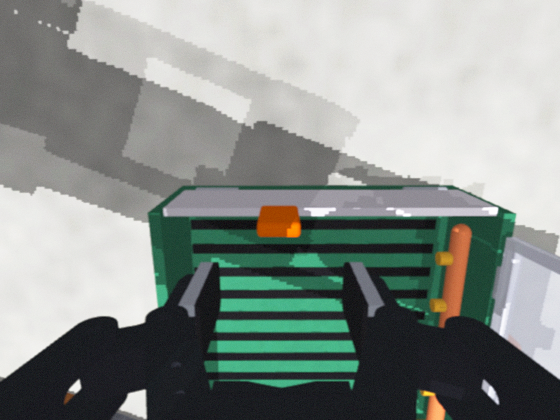

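The left panel is upright: the inner end of the tab is at row 237 (239 expected at 90°) and the panel edge at about row 209 (209 expected). Now the right one.

```bash
python3 -c "
from fit import *
plan((.534,-.3675,.15,92.1),(.534,-.3675,.039,None))"
```

```text
at [ 0.5238 -0.0918  0.1494] yaw 92.08 w 0.0513 F [ 0.   0.3 -1.3] t 17.6
shift mm [-2.759e+02  2.000e-01 -6.000e-01] minrows 6 then turn -0.0
shift mm [  0.   0. 111.] minrows 3 then turn 0
```

Call:
play_rows(commands="-0.0394 0 0 0;-0.0394 0 0 0;-0.0394 0 0 0;-0.0394 0 0 0;-0.0394 0 0 0;-0.0394 0 0 0;-0.0394 0 0 0;0 0 0 0;0 0 0 0")

```text
time_s: 18.73
position: [0.5341, -0.3668, 0.1492]
eef_rot: [0.694, 0.72, 0.0, -0.002]
contact_force: [-0.1, 0.6, 0.0]
width: 0.0511
gripper_force: 0.0
```

```bash
python3 wv.py w5.png; python3 -c "
from fit import *
r=np.radians(18.7);C=cam('wrist');print(proj(C,box2w(BOX,[[-.03,-.108-.069*np.cos(r),.026+.069*np.sin(r)]])))
plan((.534,-.3675,.15,92.1),(.534,-.3675,.039,None))"
```

```text
[473.7  38.9] [465, 30, 22, 16, 156]
[280.8 208.3] [265, 183, 32, 52, 1628]
at [ 0.5343 -0.3663  0.1495] yaw 92.12 w 0.0514 F [0.1 0.4 0.7] t 18.77
[[281.25879744 210.86952977]]
at [ 0.5343 -0.3663  0.1495] yaw 92.12 w 0.0514 F [0.1 0.4 0.7] t 18.77
shift mm [-1.1 -0.4 -0.5] minrows 1 then turn 0.0
shift mm [  0.   0. 111.] minrows 3 then turn 0
```

Observed (280.8,208.3) against (281.3,210.9) predicted, so I can descend.

Call:
play_rows(commands="-0.001 0 0.03 0;0 0 0.03 0;0 0 0.03 0;0 0 0.0205 0;0 0 0 0;0 0 0 0")

```text
time_s: 19.52
position: [0.5357, -0.369, 0.0415]
eef_rot: [0.694, 0.72, 0.0, 0.001]
contact_force: [0.4, 0.9, -0.5]
width: 0.0513
gripper_force: 0.0
```

Call:
play_rows(commands="0 0 0 0;0 0 0 0;0 0 0 0;0 0 0 0;0 0 0 0", jaw=0, newtons=30)

```text
time_s: 20.15
position: [0.534, -0.3699, 0.0413]
eef_rot: [0.694, 0.72, -0.001, 0.0]
contact_force: [-5.1, -1.9, 2.5]
width: 0.0216
gripper_force: 32.9
```

Call:
play_rows(commands="0.0029 0 -0.0072 0;0.0036 0 -0.0069 0;0.0043 0 -0.0065 0;0.0049 0 -0.006 0;0.0055 0 -0.0055 0;0.0061 0 -0.0049 0;0.0065 0 -0.0042 0;0.0069 0 -0.0035 0;0.0073 0 -0.0028 0;0.0075 0 -0.002 0;0.0077 0 -0.0012 0;0.0078 0 -0.0004 0;0.003 0 0 0;0.003 0 0 0;0.003 0 0 0;0 0 0 0")

```text
time_s: 22.15
position: [0.531, -0.2901, 0.0923]
eef_rot: [0.694, 0.72, -0.002, 0.0]
contact_force: [-6.4, -4.3, 0.1]
width: 0.0214
gripper_force: 30.6
```

Call:
play_rows(commands="0.003 0 0 0;0 0 0 0")

```text
time_s: 22.4
position: [0.5308, -0.2869, 0.0921]
eef_rot: [0.694, 0.72, -0.001, 0.0]
contact_force: [-5.8, -4.4, 0.4]
width: 0.0212
gripper_force: 29.9
```

Call:
play_rows(commands="0 0 0 0;0 0 0 0;0 0 0 0;0 0 -0.03 0;0 0 -0.03 0;0 0 0 0;0 0 0 0", jaw=0.6)

```text
time_s: 23.28
position: [0.5316, -0.2852, 0.1507]
eef_rot: [0.694, 0.72, 0.0, -0.001]
contact_force: [0.1, -0.6, -0.9]
width: 0.0517
gripper_force: 0.0
```

```bash
python3 wv.py w6.png; python3 - <<'E'
from fit import *
C=cam('wrist'); S=cam('side'); im=optics.read_camera('side')
for c,s,m in blobs(im,(8,200,100),(20,255,255),15): print('side',c,s)
for a in (80,85,90,95):
    r=np.radians(a); f=lambda d,n,x:[x,-.108-d*np.cos(r)-n*np.sin(r),.026+d*np.sin(r)-n*np.cos(r)]
    e=box2w(BOX,[f(.052,.0025,-.07),f(.086,.004,-.03),f(.086,-.004,-.03),f(.069,0,-.03)]); print(a,proj(C,e).round(1).tolist(),'side mid',proj(S,e[3]).round(1))
E
```

```text
[279.3 261. ] [260, 244, 40, 34, 1262]
at [ 0.5311 -0.285   0.15  ] yaw 92.09 w 0.0512 F [-0.2  0.9 -0.4] t 23.32
side [328.7 148.7] [326, 142, 6, 15, 62]
side [261.9 200.4] [261, 195, 4, 10, 25]
side [287.3 238.3] [284, 233, 8, 12, 79]
80 [[217.0, 266.0], [281.7, 304.2], [281.7, 292.1], [281.7, 279.1]] side mid [[288.8 241.1]]
85 [[216.4, 259.8], [281.7, 292.9], [281.7, 279.7], [281.7, 270.1]] side mid [[288.1 239.6]]
90 [[215.9, 253.2], [281.7, 280.6], [281.7, 266.4], [281.6, 260.4]] side mid [[287.3 238.3]]
95 [[215.5, 246.2], [281.7, 267.3], [281.6, 252.3], [281.6, 250.3]] side mid [[286.5 237.2]]
```

Both panels are upright. Now I go above the pots for a look.

```bash
python3 -c "
from fit import *
plan((.5,.17,.27,157))"
```

```text
at [ 0.5309 -0.2849  0.1496] yaw 92.1 w 0.0515 F [ 0.5 -0.5  0.8] t 23.38
shift mm [ 455.8  -14.3 -120.4] minrows 9 then turn -64.9
```

Call:
play_rows(commands="0.0414 -0.0013 -0.011 0;0.0414 -0.0013 -0.011 0;0.0414 -0.0013 -0.011 0;0.0414 -0.0013 -0.011 0;0.0414 -0.0013 -0.011 0;0.0414 -0.0013 -0.011 0;0.0414 -0.0013 -0.011 0;0.0414 -0.0013 -0.011 0;0.0414 -0.0013 -0.011 0;0.0414 -0.0013 -0.011 0;0.0414 -0.0013 -0.011 0;0 0 0 -10;0 0 0 -10;0 0 0 -10;0 0 0 -10;0 0 0 -10;0 0 0 -10;0 0 0 -5;0 0 0 0;0 0 0 0", jaw=1)

```text
time_s: 25.88
position: [0.5006, 0.1688, 0.2716]
eef_rot: [0.199, 0.98, -0.0, -0.001]
contact_force: [0.0, 0.0, 0.2]
width: 0.0855
gripper_force: 0.0
```

```bash
cat > pots.py <<'E'
import sys
from fit import *
o=ctrl.get_obs(); C=cam('wrist',o); im=optics.read_camera('wrist'); cv2.imwrite('pics/'+sys.argv[1],im)
hsv=cv2.cvtColor(im,cv2.COLOR_BGR2HSV)
for c,s,m in blobs(im,(2,110,30),(14,255,255),400):
    # drain hole = dark hole inside the blob
    mm=m.astype(np.uint8); f=mm.copy(); cn,_=cv2.findContours(mm,cv2.RETR_EXTERNAL,cv2.CHAIN_APPROX_NONE); cv2.drawContours(f,cn,-1,1,-1)
    n,l,st,ce=cv2.connectedComponentsWithStats(((f==1)&(mm==0)).astype(np.uint8))
    hs=[(st[i][4],unproj(C,ce[i],.054).round(4)) for i in range(1,n) if st[i][4]>8]
    print(c,s,'holes',hs)
T=cam('top'); im=optics.read_camera('top')
for c,s,m in blobs(im,(3,120,60),(14,255,255),100):
    if 120<c[0]<300: print('top terra',c,s[4],unproj(T,c,.04).round(4))
plan()
E
python3 pots.py w7.png
```

```text
[291.7 111.2] [263, 81, 59, 62, 2812] holes [(np.int32(47), array([0.443 , 0.2056, 0.054 ]))]
[402.7 147.3] [376, 130, 53, 37, 1311] holes []
[290.8 188.2] [263, 158, 56, 62, 2634] holes [(np.int32(25), array([0.5161, 0.1741, 0.054 ]))]
[307.2 315.4] [282, 283, 50, 67, 2673] holes [(np.int32(30), array([0.6643, 0.1329, 0.054 ]))]
[ 50.3 312.6] [31, 294, 39, 38, 824] holes []
top terra [192.3 169.5] 401 [0.6604 0.1292 0.04  ]
top terra [177.6 220.9] 169 [0.5235 0.1607 0.04  ]
top terra [161.3 251.3] 401 [0.4438 0.1985 0.04  ]
at [0.5008 0.1688 0.272 ] yaw 157.04 w 0.0855 F [-0.4 -0.4  0.7] t 25.98
```

View pics/w7.png

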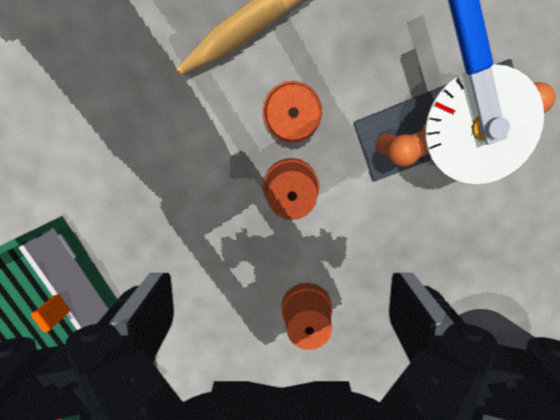

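Wrist drain holes are at (293,112), (292,196) and (309,330), which agrees with the top camera. I take the pot at (0.443, 0.2056) first.

```bash
python3 -c "
from fit import *
plan((.443,.205,.12,157),(.443,.205,.025,None))"
```

```text
at [0.5008 0.1688 0.272 ] yaw 157.04 w 0.0855 F [-0.4 -0.4  0.7] t 25.98
shift mm [ 67.3  10.8 152. ] minrows 4 then turn 0.0
shift mm [ 0.  0. 95.] minrows 2 then turn 0
```

Call:
play_rows(commands="0.0168 0.0027 0.038 0;0.0168 0.0027 0.038 0;0.0168 0.0027 0.038 0;0.0168 0.0027 0.038 0;0 0 0.025 0;0 0 0.025 0;0 0 0.025 0;0 0 0.02 0;0 0 0 0;0 0 0 0")

```text
time_s: 27.22
position: [0.444, 0.2051, 0.0261]
eef_rot: [0.199, 0.98, 0.0, 0.001]
contact_force: [0.3, 0.8, 0.1]
width: 0.0854
gripper_force: 0.0
```

Call:
play_rows(commands="0 0 0 0;0 0 0 0;0 0 0 0;0 0 0 0;0 0 0 0", jaw=0, newtons=30)

```text
time_s: 27.85
position: [0.4441, 0.2051, 0.0267]
eef_rot: [0.199, 0.98, 0.0, 0.001]
contact_force: [-0.9, -1.1, 5.2]
width: 0.0539
gripper_force: 31.1
```

Call:
play_rows(commands="0 0 -0.02 0;0 0 -0.04 0;0 0 -0.04 0;0 0 -0.04 0;0 0 -0.03 0;0 0 0 0")

```text
time_s: 28.6
position: [0.4453, 0.2055, 0.1983]
eef_rot: [0.199, 0.98, 0.002, 0.003]
contact_force: [-0.2, 0.1, -0.7]
width: 0.0535
gripper_force: 32.6
```

```bash
python3 -c "
from fit import *
q=box2w(BOX,[[-.060,0,0]])[0];print(q)
plan((q[0],q[1],.19,182.1),(q[0],q[1],.042,None))
for b in ([.012,.048,0],[.012,-.048,0]): print(box2w(BOX,[b]))"
```

```text
[ 0.49734196 -0.18964348  0.        ]
at [0.4453 0.2055 0.1983] yaw 157.09 w 0.0535 F [-0.2  0.1 -0.7] t 28.6
shift mm [-201.8 -343.7    8.3] minrows 8 then turn -25.0
shift mm [  0.   0. 148.] minrows 3 then turn 0
[[ 0.56749683 -0.13898487  0.        ]]
[[ 0.57108639 -0.23491774  0.        ]]
```

Call:
play_rows(commands="-0.0224 -0.0382 0.0009 0;-0.0224 -0.0382 0.0009 0;-0.0224 -0.0382 0.0009 0;-0.0224 -0.0382 0.0009 0;-0.0224 -0.0382 0.0009 0;-0.0224 -0.0382 0.0009 0;-0.0224 -0.0382 0.0009 0;-0.0224 -0.0382 0.0009 0;-0.0224 -0.0382 0.0009 0;0 0 0 -8.3;0 0 0 -8.3;0 0 0 -8.4;0 0 0 0;0 0 0 0")

```text
time_s: 30.35
position: [0.4944, -0.1898, 0.186]
eef_rot: [-0.017, 1.0, 0.001, -0.001]
contact_force: [0.3, 0.1, -1.7]
width: 0.0531
gripper_force: 32.6
```

```bash
python3 -c "
from fit import *
q=box2w(BOX,[[-.060,0,0]])[0];print(q)
plan((q[0],q[1],.05,182.1),(q[0],q[1],.0412,None))"
```

```text
[ 0.49734196 -0.18964348  0.        ]
at [ 0.4944 -0.1898  0.186 ] yaw -178.03 w 0.0531 F [ 0.3  0.1 -1.7] t 30.35
shift mm [ -3.   0. 136.] minrows 3 then turn -0.1
shift mm [0.  0.  8.8] minrows 1 then turn 0
```

Call:
play_rows(commands="-0.003 0 0.02 0;0 0 0.03 0;0 0 0.03 0;0 0 0.025 0;0 0 0.02 0;0 0 0.011 0;0 0 0.004 0;0 0 0 0;0 0 0 0")

```text
time_s: 31.48
position: [0.4989, -0.1905, 0.0482]
eef_rot: [-0.018, 1.0, -0.001, 0.001]
contact_force: [0.9, 0.7, -2.3]
width: 0.0536
gripper_force: 32.6
```

Call:
play_rows(commands="0 0 0.002 0;0 0 0.002 0;0 0 0 0")

```text
time_s: 31.85
position: [0.4979, -0.19, 0.0431]
eef_rot: [-0.018, 1.0, 0.0, -0.0]
contact_force: [-0.5, -0.3, -1.7]
width: 0.0533
gripper_force: 32.6
```

Call:
play_rows(commands="0 0 0.0015 0;0 0 0.001 0;0 0 0 0")

```text
time_s: 32.22
position: [0.4981, -0.1901, 0.0408]
eef_rot: [-0.018, 1.0, 0.0, -0.0]
contact_force: [-1.1, 0.1, -0.2]
width: 0.0532
gripper_force: 32.7
```

Call:
play_rows(commands="0 0 0.0008 0;0 0 0 0")

```text
time_s: 32.48
position: [0.4981, -0.1902, 0.0408]
eef_rot: [-0.018, 1.0, 0.0, -0.0]
contact_force: [-2.5, 1.1, 5.2]
width: 0.0532
gripper_force: 33.5
```

Call:
play_rows(commands="0 0 0 0;0 0 0 0;0 0 0 0;0 0 -0.015 0;0 0 -0.03 0;0 0 -0.04 0;0 0 -0.04 0;0 0 -0.04 0;0 0 -0.04 0;0 0 0 0", jaw=0.82)

```text
time_s: 33.72
position: [0.5006, -0.1915, 0.2507]
eef_rot: [-0.018, 1.0, -0.003, 0.005]
contact_force: [0.2, -0.7, -0.0]
width: 0.07
gripper_force: 0.0
```

```bash
python3 pots.py w8.png; python3 -c "
from fit import *
plan((.5161,.174,.24,157),(.5161,.174,.12,None),(.5161,.174,.026,None))"
```

```text
[163.  12.] [131, 0, 55, 27, 461] holes []
[283.8 177.3] [253, 143, 62, 70, 3286] holes [(np.int32(55), array([ 0.4998, -0.1896,  0.054 ]))]
[157.4 224.2] [143, 209, 24, 37, 453] holes []
[411.6 224.3] [403, 209, 24, 37, 449] holes []
[544.9 323.9] [523, 298, 37, 61, 1503] holes []
[270.1 326.4] [193, 319, 182, 21, 1673] holes []
top terra [192.3 169.4] 405 [0.6607 0.1292 0.04  ]
top terra [295.  175.9] 179 [ 0.6505 -0.1413  0.04  ]
top terra [174.2 224. ] 407 [0.5152 0.1691 0.04  ]
top terra [126.8 222.3] 146 [0.5163 0.2921 0.04  ]
at [ 0.4981 -0.1901  0.2458] yaw -177.91 w 0.07 F [-0.4  0.3 -0.7] t 33.83
at [ 0.4981 -0.1901  0.2458] yaw -177.91 w 0.07 F [-0.4  0.3 -0.7] t 33.83
shift mm [-31.2 363.2   5.8] minrows 7 then turn 25.1
shift mm [  0.   0. 120.] minrows 3 then turn 0
shift mm [ 0.  0. 94.] minrows 2 then turn 0
```

The first pot is set at (0.4998, -0.1896). Pot b hasn't moved.

Call:
play_rows(commands="-0.0039 0.0454 0 0;-0.0039 0.0454 0 0;-0.0039 0.0454 0 0;-0.0039 0.0454 0 0;-0.0039 0.0454 0 0;-0.0039 0.0454 0 0;-0.0039 0.0454 0 0;-0.0039 0.0454 0.006 0;0 0 0 8.4;0 0 0 8.4;0 0 0 8.3;0 0 0.04 0;0 0 0.04 0;0 0 0.04 0;0 0 0 0;0 0 0 0", jaw=1)

```text
time_s: 35.83
position: [0.5163, 0.174, 0.1194]
eef_rot: [0.2, 0.98, 0.0, 0.0]
contact_force: [0.3, -0.3, 0.9]
width: 0.0856
gripper_force: 0.0
```

```bash
python3 pots.py w9.png; python3 -c "
from fit import *
plan((.5161,.174,.12,157),(.5161,.174,.026,None))"
```

```text
[481.  151.2] [417, 119, 122, 68, 5339] holes [(np.int32(22), array([0.5203, 0.2978, 0.054 ]))]
[280.2 220.3] [236, 168, 90, 106, 7399] holes [(np.int32(168), array([0.5162, 0.174 , 0.054 ]))]
[303.1 371.5] [269, 355, 72, 33, 1627] holes []
top terra [192.2 169.4] 405 [0.6607 0.1295 0.04  ]
at [0.5176 0.1742 0.121 ] yaw 156.99 w 0.0855 F [-0.2  0.5  0.7] t 35.92
at [0.5176 0.1742 0.121 ] yaw 156.99 w 0.0855 F [-0.2  0.5  0.7] t 35.92
shift mm [ 1.3 -0.8  1. ] minrows 1 then turn -0.0
shift mm [ 0.  0. 94.] minrows 2 then turn 0
```

Call:
play_rows(commands="0.0005 0 0.025 0;0 0 0.025 0;0 0 0.025 0;0 0 0.019 0;0 0 0 0;0 0 0 0")

```text
time_s: 36.67
position: [0.5167, 0.1744, 0.0261]
eef_rot: [0.199, 0.98, 0.0, 0.001]
contact_force: [0.3, 0.1, 1.1]
width: 0.0854
gripper_force: 0.0
```

Call:
play_rows(commands="0 0 0 0;0 0 0 0;0 0 0 0;0 0 0 0;0 0 0 0", jaw=0, newtons=30)

```text
time_s: 37.3
position: [0.5164, 0.1742, 0.0264]
eef_rot: [0.199, 0.98, 0.0, 0.001]
contact_force: [-1.4, -1.2, 5.8]
width: 0.0533
gripper_force: 31.1
```

Call:
play_rows(commands="0 0 -0.02 0;0 0 -0.04 0;0 0 -0.04 0;0 0 -0.04 0;0 0 -0.03 0;0 0 0 -8.3;0 0 0 -8.4;0 0 0 -8.4;0 0 0 0")

```text
time_s: 38.42
position: [0.5152, 0.1741, 0.1948]
eef_rot: [-0.017, 1.0, -0.0, -0.0]
contact_force: [0.5, -0.1, -1.6]
width: 0.0536
gripper_force: 32.4
```

```bash
python3 -c "
from fit import *
q=box2w(BOX,[[.012,-.050,0]])[0];print(q)
plan((q[0],q[1],.19,182.1),(q[0],q[1],.05,None))"
```

```text
[ 0.57116117 -0.23691634  0.        ]
at [0.5152 0.1741 0.1948] yaw -178.01 w 0.0536 F [ 0.5 -0.1 -1.6] t 38.42
shift mm [ -41.6 -412.7    4.8] minrows 8 then turn -0.1
shift mm [  0.   0. 140.] minrows 3 then turn 0
```

Call:
play_rows(commands="-0.0042 -0.0413 0.0005 0;-0.0042 -0.0413 0.0005 0;-0.0042 -0.0413 0.0005 0;-0.0042 -0.0413 0.0005 0;-0.0042 -0.0413 0.0005 0;-0.0042 -0.0413 0.0005 0;-0.0042 -0.0413 0.0005 0;-0.0042 -0.0413 0.0005 0;-0.0042 -0.0413 0.0005 0;-0.0042 -0.0413 0.0005 0;0 0 0 0;0 0 0 0;0 0 0 0")

```text
time_s: 40.05
position: [0.5724, -0.2358, 0.1898]
eef_rot: [-0.018, 1.0, 0.0, -0.0]
contact_force: [0.4, -0.1, -1.5]
width: 0.0537
gripper_force: 32.4
```

```bash
python3 -c "
from fit import *
q=box2w(BOX,[[.012,-.050,0]])[0]
plan((q[0],q[1],.05,182.1))"
```

```text
at [ 0.5724 -0.2358  0.1898] yaw -177.89 w 0.0537 F [ 0.4 -0.1 -1.5] t 40.05
shift mm [  1.3  -1.1 139.8] minrows 3 then turn 0.0
```

Call:
play_rows(commands="0.001 -0.001 0.02 0;0 0 0.03 0;0 0 0.03 0;0 0 0.025 0;0 0 0.02 0;0 0 0.011 0;0 0 0.006 0;0 0 0.002 0;0 0 0 0;0 0 0 0")

```text
time_s: 41.3
position: [0.5722, -0.2384, 0.0469]
eef_rot: [-0.018, 1.0, -0.0, 0.001]
contact_force: [0.1, -1.7, -1.1]
width: 0.0535
gripper_force: 32.4
```

Call:
play_rows(commands="0 0 0.001 0;0 0 0.001 0;0 0 0.001 0;0 0 0 0")

```text
time_s: 41.8
position: [0.5715, -0.238, 0.0428]
eef_rot: [-0.018, 1.0, 0.0, -0.0]
contact_force: [0.3, 0.1, -1.0]
width: 0.0537
gripper_force: 32.4
```

Contact is expected at a TCP height of about 0.0405.

Call:
play_rows(commands="0 0 0.001 0;0 0 0.001 0;0 0 0.0008 0;0 0 0 0;0 0 0 0")

```text
time_s: 42.42
position: [0.5716, -0.238, 0.0405]
eef_rot: [-0.018, 1.0, 0.0, -0.0]
contact_force: [-1.3, -0.7, 2.6]
width: 0.0535
gripper_force: 32.9
```

Call:
play_rows(commands="0 0 0 0;0 0 0 0;0 0 0 0;0 0 -0.015 0;0 0 -0.03 0;0 0 -0.04 0;0 0 -0.04 0;0 0 -0.04 0;0 0 -0.04 0;0 0 0 0", jaw=0.78)

```text
time_s: 43.68
position: [0.5743, -0.2395, 0.2517]
eef_rot: [-0.018, 1.0, -0.003, 0.005]
contact_force: [0.2, 0.1, 0.6]
width: 0.0663
gripper_force: 0.0
```

```bash
python3 pots.py w10.png; python3 -c "
from fit import *
plan((.615,.133,.25,182),(.6643,.1325,.12,None),(.6643,.1325,.026,None))"
```

```text
[339.8  99.2] [305, 64, 72, 71, 3759] holes [(np.int32(57), array([ 0.4966, -0.1873,  0.054 ]))]
[485.4 138. ] [472, 124, 36, 32, 699] holes []
[284.1 177.6] [253, 144, 64, 69, 3317] holes [(np.int32(56), array([ 0.5743, -0.2374,  0.054 ]))]
[334.6 260.7] [240, 254, 195, 20, 2237] holes [(np.int32(124), array([ 0.6472, -0.1558,  0.054 ]))]
top terra [192.3 169.4] 402 [0.6607 0.1292 0.04  ]
top terra [296.3 175.9] 198 [ 0.6506 -0.1447  0.04  ]
top terra [126.9 222.3] 147 [0.5164 0.2919 0.04  ]
at [ 0.5718 -0.2381  0.2463] yaw -177.91 w 0.0665 F [0.1 0.3 0. ] t 43.77
at [ 0.5718 -0.2381  0.2463] yaw -177.91 w 0.0665 F [0.1 0.3 0. ] t 43.77
shift mm [-56.7 369.3  -3.7] minrows 7 then turn 0.1
shift mm [-49.3  -2.2 130. ] minrows 3 then turn 0
shift mm [ 0.  0. 94.] minrows 2 then turn 0
```

Call:
play_rows(commands="0 0.0464 0 0;0 0.0464 0 0;0 0.0464 0 0;0 0.0464 0 0;0 0.0464 0 0;0 0.0464 0 0;0 0.0464 0 0;0 0.0464 0 0;-0.035 0 0.03 0;-0.035 0 0.04 0;-0.035 0 0.04 0;0 0 0.015 0;0 0 0 0;0 0 0 0", jaw=1)

```text
time_s: 45.52
position: [0.6631, 0.1369, 0.1218]
eef_rot: [-0.018, 1.0, 0.0, 0.001]
contact_force: [0.5, -0.0, 0.0]
width: 0.0854
gripper_force: 0.0
```

```bash
python3 pots.py w11.png; python3 -c "
from fit import *
plan((.6643,.1325,.12,182.1),(.6643,.1325,.026,None))"
```

```text
[274.6 219.5] [231, 168, 89, 105, 7271] holes [(np.int32(173), array([0.6639, 0.1333, 0.054 ]))]
top terra [195.  171.4] 257 [0.6555 0.1219 0.04  ]
at [0.6638 0.1369 0.1229] yaw -177.91 w 0.0856 F [0.6 0.2 0.1] t 45.62
at [0.6638 0.1369 0.1229] yaw -177.91 w 0.0856 F [0.6 0.2 0.1] t 45.62
shift mm [-0.3 -4.4  2.9] minrows 1 then turn -0.0
shift mm [ 0.  0. 94.] minrows 2 then turn 0
```

Call:
play_rows(commands="0 -0.0037 0.022 0;0 0 0.025 0;0 0 0.025 0;0 0 0.024 0;0 0 0 0;0 0 0 0")

```text
time_s: 46.38
position: [0.6644, 0.1332, 0.0264]
eef_rot: [-0.018, 1.0, 0.0, 0.002]
contact_force: [-0.1, 0.2, 0.6]
width: 0.0856
gripper_force: 0.0
```

Call:
play_rows(commands="0 0 0 0;0 0 0 0;0 0 0 0;0 0 0 0;0 0 0 0", jaw=0, newtons=30)

```text
time_s: 47.0
position: [0.6644, 0.133, 0.0262]
eef_rot: [-0.018, 1.0, -0.0, 0.001]
contact_force: [-0.4, -1.0, 6.8]
width: 0.0533
gripper_force: 32.1
```

Call:
play_rows(commands="0 0 -0.02 0;0 0 -0.04 0;0 0 -0.04 0;0 0 -0.04 0;0 0 -0.03 0;0.03 0 0 0;0.04 0 0 0;0.027 0 0 0;0 0 0 0;0 0 0 0")

```text
time_s: 48.25
position: [0.5672, 0.1295, 0.1951]
eef_rot: [-0.018, 1.0, 0.0, 0.001]
contact_force: [0.4, -1.0, -1.3]
width: 0.0533
gripper_force: 32.3
```

```bash
python3 -c "
from fit import *
q=box2w(BOX,[[.012,.050,0]])[0];print(q)
plan((q[0],q[1],.19,182.1),(q[0],q[1],.05,None))"
```

```text
[ 0.56742204 -0.13698627  0.        ]
at [0.5672 0.1295 0.1951] yaw -177.91 w 0.0533 F [ 0.4 -1.  -1.3] t 48.25
shift mm [   9.4 -266.3    5.1] minrows 5 then turn -0.0
shift mm [  0.   0. 140.] minrows 3 then turn 0
```

Call:
play_rows(commands="0.0013 -0.038 0.0007 0;0.0013 -0.038 0.0007 0;0.0013 -0.038 0.0007 0;0.0013 -0.038 0.0007 0;0.0013 -0.038 0.0007 0;0.0013 -0.038 0.0007 0;0.0013 -0.038 0.0007 0;0 0 0 0;0 0 0 0;0 0 0 0")

```text
time_s: 49.5
position: [0.5672, -0.1358, 0.1892]
eef_rot: [-0.019, 1.0, 0.0, -0.0]
contact_force: [-0.3, 0.1, -2.3]
width: 0.0532
gripper_force: 32.3
```

```bash
python3 -c "
from fit import *
q=box2w(BOX,[[.012,.050,0]])[0]
plan((q[0],q[1],.05,182.1))"
```

```text
at [ 0.5672 -0.1358  0.1892] yaw -177.85 w 0.0532 F [-0.3  0.1 -2.3] t 49.5
shift mm [ -0.2  -1.2 139.2] minrows 3 then turn 0.1
```

Call:
play_rows(commands="0 -0.001 0.02 0;0 0 0.03 0;0 0 0.03 0;0 0 0.025 0;0 0 0.02 0;0 0 0.011 0;0 0 0.006 0;0 0 0.002 0;0 0 0 0;0 0 0 0")

```text
time_s: 50.75
position: [0.5674, -0.138, 0.046]
eef_rot: [-0.018, 1.0, -0.0, 0.001]
contact_force: [-0.1, 0.3, -1.4]
width: 0.0531
gripper_force: 32.3
```

Call:
play_rows(commands="0 0 0.001 0;0 0 0.001 0;0 0 0.001 0;0 0 0.001 0;0 0 0.001 0;0 0 0 0;0 0 0 0")

```text
time_s: 51.62
position: [0.5669, -0.1377, 0.0402]
eef_rot: [-0.018, 1.0, -0.0, 0.0]
contact_force: [-0.2, 0.8, -1.9]
width: 0.0533
gripper_force: 32.3
```

Call:
play_rows(commands="0 0 0.0007 0;0 0 0 0;0 0 0 0")

```text
time_s: 52.0
position: [0.5669, -0.1377, 0.0401]
eef_rot: [-0.018, 1.0, -0.0, -0.0]
contact_force: [-3.2, 0.9, 6.2]
width: 0.0535
gripper_force: 33.2
```

Call:
play_rows(commands="0 0 0 0;0 0 0 0;0 0 0 0;0 0 -0.015 0;0 0 -0.03 0;0 0 -0.04 0;0 0 -0.04 0;0 0 -0.04 0;0 0 -0.04 0;0 0 0 0", jaw=0.78)

```text
time_s: 53.25
position: [0.5697, -0.1387, 0.2506]
eef_rot: [-0.018, 1.0, -0.002, 0.005]
contact_force: [-0.3, 0.6, -0.5]
width: 0.0666
gripper_force: 0.0
```

```bash
python3 pots.py w12.png; python3 -c "
from fit import *
a=box2w(BOX,[[.012,.23,0],[.2,.23,0],[.2,0,0]])
plan(*[(q[0],q[1],.29,182.1) for q in a])
T=cam('top');im=optics.read_camera('top');
for c,s,m in blobs(im,(8,200,100),(20,255,255),40): print(c,s)
"
```

```text
[228.5 100.2] [193, 65, 71, 71, 3758] holes [(np.int32(63), array([ 0.4967, -0.192 ,  0.054 ]))]
[359.1 140.1] [350, 125, 19, 32, 528] holes []
[ 84.7 139.7] [64, 126, 35, 31, 686] holes []
[283.2 177.3] [252, 144, 64, 68, 3347] holes [(np.int32(60), array([ 0.5693, -0.1369,  0.054 ]))]
[178.7 179.4] [142, 146, 74, 68, 3801] holes []
[233.2 261.7] [135, 255, 195, 20, 2381] holes []
top terra [292.7 208.8] 249 [ 0.5631 -0.1371  0.04  ]
top terra [126.8 222.4] 144 [0.5161 0.2921 0.04  ]
at [ 0.5669 -0.1377  0.2454] yaw -177.91 w 0.0664 F [-0.5 -0.4 -0.7] t 53.35
at [ 0.5669 -0.1377  0.2454] yaw -177.91 w 0.0664 F [-0.5 -0.4 -0.7] t 53.35
shift mm [ -0.3 180.7 -44.6] minrows 4 then turn -0.0
shift mm [-1.88e+02  1.00e-01 -0.00e+00] minrows 4 then turn -0.0
shift mm [-2.0e-01 -2.3e+02 -0.0e+00] minrows 5 then turn -0.0
[319.7 133.4] [316, 130, 9, 8, 64]
```

All three pots are in. Next I go round behind the lid with closed fingers.

Call:
play_rows(commands="0 0.036 -0.009 0;0 0.036 -0.009 0;0 0.036 -0.009 0;0 0.036 -0.009 0;0 0.036 -0.009 0;-0.047 0 0 0;-0.047 0 0 0;-0.047 0 0 0;-0.047 0 0 0;0 -0.038 0 0;0 -0.038 0 0;0 -0.038 0 0;0 -0.038 0 0;0 -0.038 0 0;0 -0.038 0 0;0 0 0 0;0 0 0 0;0 0 0 0", jaw=0)

```text
time_s: 55.65
position: [0.7564, -0.1772, 0.2888]
eef_rot: [-0.019, 1.0, 0.0, -0.001]
contact_force: [-0.4, -0.0, 0.1]
width: -0.0
gripper_force: 0.0
```

```bash
python3 - <<'E'
from fit import *
a=box2w(BOX,[[.160,0,0]])[0]
plan((a[0],a[1],.290,182.1))
P=[]
for th in range(90,-1,-6):
    t=np.radians(th); P.append([.1035-.205*np.cos(t)+.004*np.sin(t)+.011,.084+.205*np.sin(t)+.004*np.cos(t)+.008])
P=np.array(P); print(P[0],P[-1]); print((-np.diff(P,axis=0)).round(4).tolist())
E
```

```text
at [ 0.7564 -0.1772  0.2888] yaw -177.82 w -0.0 F [-0.4 -0.   0.1] t 55.65
shift mm [39.4 -2.8 -1.2] minrows 1 then turn 0.1
[0.1185 0.297 ] [-0.0905  0.096 ]
[[0.0215, 0.0007], [0.0213, 0.0029], [0.0208, 0.0051], [0.0202, 0.0073], [0.0193, 0.0094], [0.0182, 0.0113], [0.0169, 0.0132], [0.0155, 0.0149], [0.0138, 0.0164], [0.012, 0.0178], [0.0101, 0.0189], [0.0081, 0.0199], [0.006, 0.0206], [0.0038, 0.0211], [0.0015, 0.0214]]
```

Call:
play_rows(commands="0.02 -0.0028 0 0;0.0194 0 0 0;0.0105 0 -0.002 0;0.0105 0 -0.002 0;0.0105 0 -0.002 0;0.01 0 -0.002 0;0.0108 0 0.0003 0;0.0108 0 0.0004 0;0.0107 0 0.0014 0;0.0107 0 0.0014 0;0.0104 0 0.0025 0;0.0104 0 0.0026 0;0 0 0 0")

```text
time_s: 57.28
position: [0.6109, -0.1869, 0.2885]
eef_rot: [-0.018, 1.0, 0.0, -0.001]
contact_force: [0.2, -0.2, -1.1]
width: 0.0003
gripper_force: 0.0
```

```bash
python3 - <<'E'
from fit import *
S=cam('side'); im=optics.read_camera('side')
for c,s,m in blobs(im,(8,200,100),(20,255,255),10): print('side',c,s)
for th in (65,72,80,90,98):
    t=np.radians(th); print(th,proj(S,box2w(BOX,[[.1035-.2155*np.cos(t),0,.084+.2155*np.sin(t)]])).round(1))
b=box2w(BOX,[[.055,0,0]]); o=ctrl.get_obs()['position']; c,s=np.cos(BOX[2]),np.sin(BOX[2]); d=o[:2]-np.array(BOX[:2]); print('box xy',c*d[0]+s*d[1],-s*d[0]+c*d[1],o[2])
cv2.imwrite('pics/s2.png',cv2.resize(im[110:290,200:400],None,fx=2.5,fy=2.5))
E
```

```text
side [297.2 155.7] [294, 149, 7, 15, 46]
side [263.1 199.9] [261, 195, 6, 10, 48]
side [287.4 238.3] [284, 233, 8, 12, 83]
65 [[289.3 160.4]]
72 [[297.5 156. ]]
80 [[307.3 152.2]]
90 [[319.5 149.3]]
98 [[329.1 148.5]]
box xy 0.054051415382789396 -0.001491889386771548 0.28862849200630364
```

View pics/s2.png

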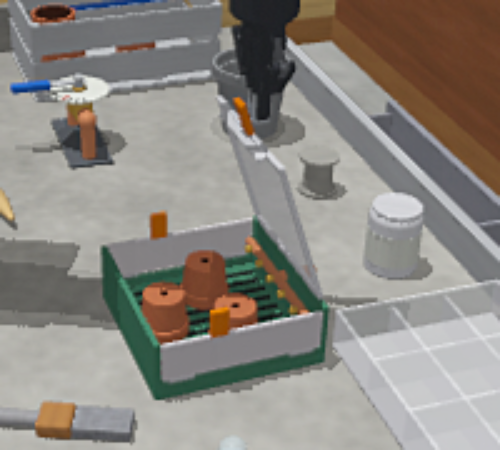

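The side view shows the lid at 72° (tab at (297,156), predicted (297.5,156)) as planned, with three pots standing in the box. Continuing the arc.

Call:
play_rows(commands="0.0101 0 0.0036 0;0.0101 0 0.0037 0;0.0097 0 0.0047 0;0.0096 0 0.0047 0;0.0091 0 0.0056 0;0.0091 0 0.0057 0;0.0085 0 0.0066 0;0.0084 0 0.0066 0;0.0078 0 0.0074 0;0.0077 0 0.0075 0;0.0069 0 0.0082 0;0.0069 0 0.0082 0;0.006 0 0.0089 0;0.006 0 0.0089 0;0.0051 0 0.0094 0;0.005 0 0.0095 0;0 0 0 0")

```text
time_s: 59.45
position: [0.485, -0.191, 0.1785]
eef_rot: [-0.018, 1.0, 0.001, -0.001]
contact_force: [1.0, 0.3, -0.5]
width: -0.0001
gripper_force: 0.0
```

Call:
play_rows(commands="0.004 0 0.0099 0;0.0041 0 0.01 0;0.003 0 0.0103 0;0.003 0 0.0103 0;0.0019 0 0.0105 0;0.0019 0 0.0106 0;0 0 0 0")

```text
time_s: 60.32
position: [0.4672, -0.1915, 0.1168]
eef_rot: [-0.018, 1.0, 0.001, -0.001]
contact_force: [0.0, -0.6, -0.5]
width: -0.0003
gripper_force: 0.0
```

Call:
play_rows(commands="0.0008 0 0.007 0;0.0007 0 0.006 0;0 0 0.004 0;0 0 0.003 0;0 0 0 0")

```text
time_s: 60.95
position: [0.4665, -0.192, 0.0979]
eef_rot: [-0.018, 1.0, 0.0, -0.0]
contact_force: [-0.2, 0.4, 0.6]
width: 0.0002
gripper_force: 0.0
```

Call:
play_rows(commands="0 0 0.002 0;0 0 0.002 0;0 0 0.002 0;0 0 0 0")

```text
time_s: 61.45
position: [0.4671, -0.1924, 0.0956]
eef_rot: [-0.018, 1.0, -0.0, -0.0]
contact_force: [-8.6, 4.5, 21.8]
width: -0.0
gripper_force: 10.8
```

Call:
play_rows(commands="0 0 -0.004 0;0 0 -0.03 0;0 0 -0.05 0;0 0 -0.06 0;0 0 0 0;0 0 0 0")

```text
time_s: 62.2
position: [0.4665, -0.192, 0.2359]
eef_rot: [-0.018, 1.0, 0.0, -0.0]
contact_force: [-0.4, 0.1, 0.1]
width: 0.0001
gripper_force: 0.0
```

```bash
python3 - <<'E'
from fit import *
o=ctrl.get_obs(); W=cam('wrist',o); w=optics.read_camera('wrist'); S=cam('side'); im=optics.read_camera('side')
for n,C,i in (('w',W,w),('s',S,im)):
    for c,s,m in blobs(i,(8,200,100),(20,255,255),20): print(n,c,s)
    for th in (0,2,5): 
        t=np.radians(th); print(th,proj(C,box2w(BOX,[[.1035-.2155*np.cos(t),0,.084+.2155*np.sin(t)]])).round(1))
c=np.zeros((400,800,3),np.uint8); c[:,:400]=cv2.resize(im[170:290,220:340],(400,400),interpolation=2); c[:300,400:]=cv2.resize(w,(400,300)); cv2.imwrite('pics/m2.png',c)
plan()
E
```

```text
w [282.5 172.5] [269, 147, 28, 52, 1377]
w [150.1 273.9] [139, 255, 24, 40, 639]
w [414.6 273.6] [403, 255, 24, 39, 617]
0 [[281.7 173.2]]
2 [[281.7 175. ]]
5 [[281.8 178.6]]
s [263.1 199.3] [261, 195, 6, 9, 42]
s [248.2 225.7] [242, 223, 14, 7, 73]
s [287.4 238.8] [284, 233, 8, 12, 68]
0 [[248.2 225.8]]
2 [[248.2 223.7]]
5 [[248.3 220.5]]
at [ 0.4656 -0.1915  0.2342] yaw -177.91 w 0.0003 F [-0.7  0.1  0.3] t 62.3
```

View pics/m2.png

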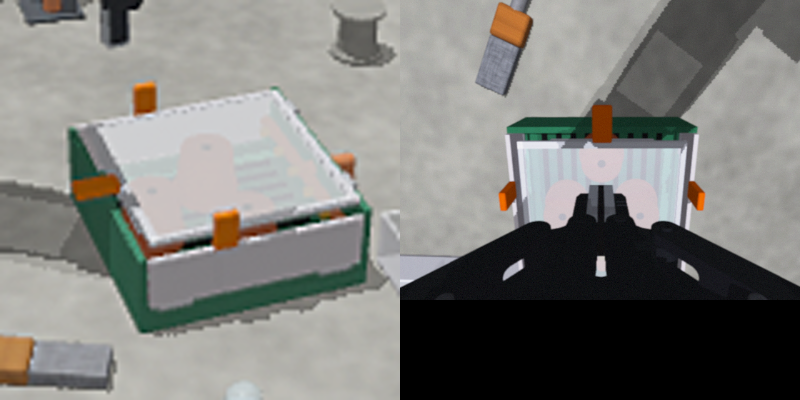

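The lid is shut: its tab is at side pixel (248.2,225.7), predicted (248.2,225.8) for 0°. The panels are still upright. Now the valve.

```bash
python3 -c "
from fit import *
plan((.4395,.347,.24,178.8),(.4395,.347,.099,None))"
```

```text
at [ 0.4656 -0.1915  0.2342] yaw -177.91 w 0.0003 F [-0.7  0.1  0.3] t 62.3
shift mm [  6.5 539.   -5.8] minrows 10 then turn 3.3
shift mm [  0.   0. 141.] minrows 3 then turn 0
```

Call:
play_rows(commands="0.0005 0.0415 0 0;0.0005 0.0415 0 0;0.0005 0.0415 0 0;0.0005 0.0415 0 0;0.0005 0.0415 0 0;0.0005 0.0415 0 0;0.0005 0.0415 0 0;0.0005 0.0415 0 0;0.0005 0.0415 0 0;0.0005 0.0415 0 0;0.0005 0.0415 0 0;0.0005 0.0415 0 0;0.0005 0.041 0 3.3;0 0 0 0;0 0 0 0;0 0 0 0", jaw=0.7)

```text
time_s: 64.3
position: [0.4404, 0.345, 0.2354]
eef_rot: [0.011, 1.0, -0.001, -0.001]
contact_force: [0.7, -0.3, -0.4]
width: 0.06
gripper_force: 0.0
```

```bash
python3 - <<'E'
from fit import *
o=ctrl.get_obs(); im=optics.read_camera('wrist'); cv2.imwrite('pics/w13.png',im); C=cam('wrist',o)
for c,s,m in blobs(im,(105,120,40),(125,255,255),300):
    ys,xs=np.where(m); q=np.array([unproj(C,(x,y),.114)[:2] for x,y in zip(xs[::3],ys[::3])]); w,v=np.linalg.eigh(np.cov((q-q.mean(0)).T))
    print('blue',c,s,unproj(C,c,.114),np.degrees(np.arctan(v[1,1]/v[0,1])))
plan((.4395,.347,.099,178.8))
E
```

```text
blue [283.8 203.8] [271, 163, 26, 83, 2020] [0.43640195 0.34755686 0.114     ] -1.3665298369590988
at [0.4406 0.3451 0.2357] yaw 178.71 w 0.0598 F [-0.2  0.2 -0.9] t 64.35
shift mm [  1.2   1.9 136.7] minrows 3 then turn -0.1
```

View pics/w13.png

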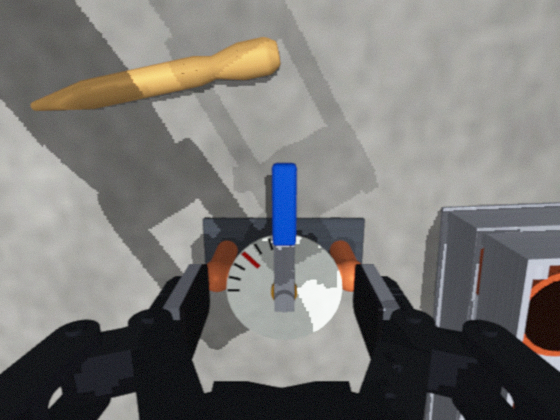

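Red mark at (252,260) lies 45° from the dial centre (284,292), and the handle is at the shut position (284,204). I grip it.

Call:
play_rows(commands="0.0015 0.002 0.03 0;0 0 0.03 0;0 0 0.03 0;0 0 0.03 0;0 0 0.0167 0;0 0 0 0;0 0 0 0")

```text
time_s: 65.22
position: [0.4402, 0.3487, 0.1008]
eef_rot: [0.011, 1.0, 0.001, 0.001]
contact_force: [0.1, 0.1, 0.1]
width: 0.0598
gripper_force: 0.0
```

Call:
play_rows(commands="0 0 0 0;0 0 0 0;0 0 0 0;0 0 0 0;0 0 0 0;0 0 0 0", jaw=0, newtons=30)

```text
time_s: 65.97
position: [0.4396, 0.3471, 0.1005]
eef_rot: [0.01, 1.0, -0.001, 0.0]
contact_force: [-0.9, -5.3, 4.4]
width: 0.0175
gripper_force: 33.0
```

```bash
python3 -c "
from fit import *
plan()
print(ctrl.get_obs()['ft_torque'])
for d in (4.5,3):
  r=np.radians(d);print(d,78.5*(1-np.cos(r)),78.5*np.sin(r))"
```

```text
at [0.4396 0.3471 0.1005] yaw 178.82 w 0.0175 F [-0.9 -5.3  4.4] t 65.97
[-0.79020478  0.09879168  0.08340541]
4.5 0.24198930194945484 6.1590390146358285
3 0.10758152176595409 4.108372565071091
```

Call:
play_rows(commands="-0.0002 -0.0062 0 -4.5;-0.0002 -0.0062 0 -4.5;-0.0002 -0.0062 0 -4.5;-0.0002 -0.0062 0 -4.5;-0.0002 -0.0062 0 -4.5;-0.0002 -0.0062 0 -4.5;-0.0002 -0.0062 0 -4.5;-0.0002 -0.0062 0 -4.5;-0.0002 -0.0062 0 -4.5;-0.0002 -0.0062 0 -4.5;0 0 0 0;0 0 0 0")

```text
time_s: 67.47
position: [0.4611, 0.2929, 0.1005]
eef_rot: [-0.373, 0.928, 0.0, 0.001]
contact_force: [-2.9, 3.9, 5.9]
width: 0.0173
gripper_force: 33.2
```

```bash
cat > va.py <<'E'
from fit import *
plan()
o=ctrl.get_obs(); p=o['position']; ax=np.array([.518,.3455]); print('angle from axis',np.degrees(np.arctan2(ax[1]-p[1],ax[0]-p[0])),np.linalg.norm(p[:2]-ax),o['ft_torque'])
im=optics.read_camera('wrist'); C=cam('wrist',o)
for c,s,m in blobs(im,(105,120,40),(125,255,255),300):
    ys,xs=np.where(m); q=np.array([unproj(C,(x,y),.114)[:2] for x,y in zip(xs[::3],ys[::3])]); w,v=np.linalg.eigh(np.cov((q-q.mean(0)).T))
    print('blue',c,s,unproj(C,c,.114),np.degrees(np.arctan(v[1,1]/v[0,1])))
cv2.imwrite('pics/w_%d.png'%(o['time_s']*10),im)
E
python3 va.py
```

```text
at [0.4611 0.2929 0.1005] yaw -136.2 w 0.0173 F [-2.9  3.9  5.9] t 67.47
angle from axis 42.78007310045355 0.07747227655838226 [0.5783222  0.30783234 0.4704542 ]
blue [280.9 291.3] [255, 216, 52, 154, 7296] [0.4570629 0.2898954 0.114    ] 44.398555183742715
```

Call:
play_rows(commands="0 0 0 0;0 0 0 0;0 0 0 0;0 0 0 0;0 0 -0.03 0;0 0 -0.04 0;0 0 -0.04 0;0 0 -0.027 0;0 0 0 0;0 0 0 0", jaw=0.7)

```text
time_s: 68.78
position: [0.4599, 0.2914, 0.2351]
eef_rot: [-0.373, 0.928, -0.0, -0.001]
contact_force: [-0.1, -0.1, 0.9]
width: 0.0602
gripper_force: 0.0
```

```bash
python3 va.py; python3 valve.py; ls pics | tail -5
```

```text
at [0.4599 0.2914 0.2351] yaw -136.22 w 0.0602 F [-0.1 -0.1  0.9] t 68.78
angle from axis 42.97769616775824 0.07936118610538469 [0.00251675 0.04236632 0.00773483]
blue [281.1 207.7] [268, 167, 27, 83, 2025] [0.45873435 0.29140198 0.114     ] 44.26584103179515
grip [0.46079266 0.29095951 0.112     ] elong yaw 44.67850669367402 from axis yaw 45.436941846538076
w7.png
w8.png
w9.png
w_674.png
w_687.png
```

```bash
python3 -c "
import cv2
im=cv2.imread('pics/w_687.png');cv2.imwrite('pics/z.png',cv2.resize(im[150:350,180:380],(600,600),interpolation=2))"
```

```text
(no output)
```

View pics/z.png

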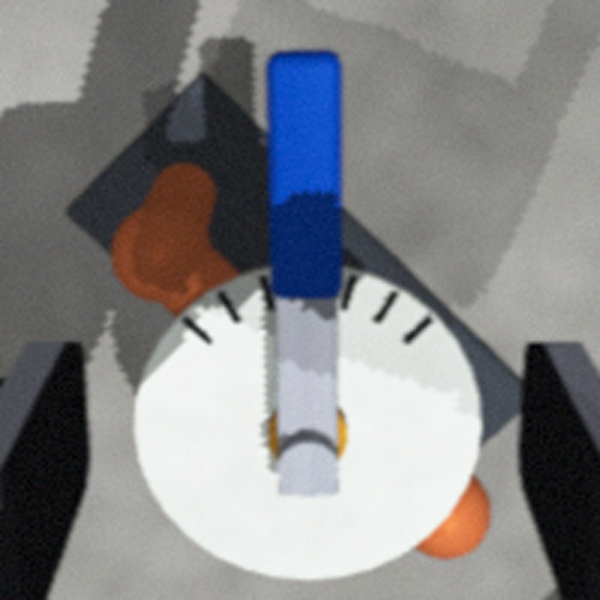

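The handle covers the red mark, with three ticks on each side (midpoint column 308, handle at 306), so it is at 45°. One last check of the box, then I hand in.

```bash
python3 - <<'E'
from h import *
im=optics.read_camera('side')
B=[c.tolist() for c,s,m in blobs(im,(8,200,100),(20,255,255),20)]; print(B)
ok=all(min(np.hypot(c[0]-x,c[1]-y) for c in B)<2.5 for x,y in ((263,199.5),(248.2,225.7),(287.4,238.8)))
print(ok); 
if ok: print(ctrl.job_done())
E
```

```text
[[263.1, 199.2], [248.2, 225.7], [287.4, 238.8]]
True
the job is handed in; nothing more can be done
None
```

I handed the job in at about 69 s: the valve was shut first, both panels are upright, the three pots present are set mouth down in the box, the lid is down, the valve is at the 45° mark (to within about a degree), and the arm never went near the cloche.

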